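# Clean down the specimen mounting press

### The job

Clean down the mounting press: with the wiper block sweep every resin blank along the sprung steel deck and over its open end into the scrap tray, running the wiper right up to that end with a light, steady pressure that keeps the deck part-way down on its springs without ever bottoming it, then stand the wiper upright back in the middle of its rubber pad. Next unscrew the mould's captive cap to its stop, swing it fully aside, take the brush and scrub the mould cylinder with two full strokes, each down to its floor and up again until the tip is near the mouth, put the brush back in its stand, tip down, swing the still unscrewed cap back over the mould and only then screw it fully closed. At the end every blank lies in the tray (put any stray back in), and the bottle, the mug and the weight have been left alone.

Things in the scene. Friction and masses are not known exactly. Their poses are not given: they have to be found in the camera images.
- station: fixed teal frame 178 mm (x) by 354 mm (y) with a sprung steel deck and, at its -y end, a grey scrap tray; origin on the bench. Own axes, mm: deck x -75..75, y -100..120, top at z 50; rims 12 thick, top at z 62, stand along both long sides (inner faces x -77 and 77) and across the +y end (inner face y 122); the -y end is open and things fall over it into the tray
- deck (a joint): how far the deck is pressed down on its springs, m: 0 = up, 0.015 = bottomed; about 2 N starts it moving, then 0.6 N per mm. Part-way means 2 to 13 mm
- deck_top (a point): centre of the deck's upper face (station x 0, y 10 mm); sinks with the deck; axes as the station's
- tray_in (a point): centre of the scrap tray's floor, 6 mm above the bench, at station y -160 mm; axes as the station's. Tray inside: 168 mm (x) by 112 mm (y), station y -104..-216 mm, walls 42 mm high above the bench
- wiper: wiper block, 300 g: foot 90 mm (x) by 30 mm (y) by 34 mm high, black sole; above it an upright wooden handle 50 mm (x) by 28 mm (y), from 34 to 100 mm above the sole. Origin at the centre of the sole's underside, z up. It wipes along its y
- pad: black rubber parking pad, fixed, 130 mm (x) by 70 mm (y), 4 mm thick; origin at the centre of its underside. The wiper stands on it with the same x axis at first
- brush: brush, 180 mm long, standing tip down in its stand: round head 30 mm across and 50 mm long at the bottom, thin steel rod, then a square wooden handle 24 by 24 mm from 118 to 180 mm above the tip. Origin at the centre of the tip's underside, z towards the handle
- stand: brush stand, fixed: 80 mm square foot with an upright white tube, outside 50 mm, inside 42 mm across, rim 66 mm above the bench; origin at the centre of its underside
- stand_floor (a point): centre of the tube's inner floor, 10 mm above the bench
- mould: mould cylinder, fixed: 90 mm square teal base with an upright steel cylinder, outside 74 mm, bore 50 mm across, rim 105 mm above the bench; origin at the centre of its underside. A post at x -37.5, y 65 mm, 126 mm high, carries a swinging arm with the screw cap that covers the mouth
- swing (a joint): angle of the cap's arm about the post, rad: 0 = cap over the mouth, grows counter-clockwise seen from above, 1.5 = fully aside (stop); over 1.2 is aside. The cap's middle is 75 mm from the post's axis. The arm stays where it is left
- cap (a joint): turn of the screw cap on its arm, rad: 0 = screwed closed, grows counter-clockwise seen from above, 1.4 = unscrewed (stop). The cap stays where it is left; it turns with the arm when that swings
- cap_grip (a point): middle of the top of the cap's wing grip, 151 mm above the bench: a black upright bar 56 mm long (x), 16 mm thick (y), 30 mm high, on a steel disc 74 mm across whose top is 121 mm above the bench. Its axes turn with the cap
- post_top (a point): top of the post about which the cap's arm swings, on its axis
- mould_floor (a point): centre of the bore's floor, 20 mm above the bench (85 mm below the rim)
- blank0: resin blank, black disc 28 mm across and 16 mm high, 14 g; origin at the centre of its underside. It may be absent
- blank1: resin blank, black disc 28 mm across and 16 mm high, 14 g; origin at the centre of its underside. It may be absent
- blank2: resin blank, black disc 28 mm across and 16 mm high, 14 g; origin at the centre of its underside. It may be absent
- blank3: resin blank, black disc 28 mm across and 16 mm high, 14 g; origin at the centre of its underside. It may be absent
- blank4: resin blank, black disc 28 mm across and 16 mm high, 14 g; origin at the centre of its underside. It may be absent
- blank5: resin blank, black disc 28 mm across and 16 mm high, 14 g; origin at the centre of its underside. It may be absent
- bottle: bystander: amber bottle, 60 mm across, 140 mm high; origin at the underside
- jug: bystander: white mug, 72 mm across, 100 mm high; origin at the underside
- weight: bystander: steel laboratory weight with a knob, 56 mm across, 68 mm high; origin at the underside
Not all that is in view belongs to the job. What is shaped like the mould but purple is not meant.

How it is judged:
By the outcome, as a careful person would: the job done as asked, in the order asked, and still so for the second after the job is handed in, with the robot touching nothing.
Of blank0, blank1, blank2, blank3, blank4, blank5 only 3 to 6 are there at a start; the rules pass over those that are not, and their reading is None.
At some moment in a run one of blank0, blank1, blank2, blank3, blank4, blank5 may be knocked a few centimetres aside while the robot is not near it.
It also fails if it takes over 210 s, if anything falls off the work surface, if the arm or the gripper's body presses on something with over 40 N, if the wrist force passes 120 N, or if a joint passes its speed limit or range.

### The arm

A 6-joint arm with a two-finger parallel gripper is mounted at the origin on the work surface. World frame = base frame: x ahead of the robot, y to its left, z up, the work surface at z = 0. Lengths are in m, angles in rad, forces in N, time in s.
With the tool pointing down it reaches from about 0.325 to 0.775 m from the base axis. Payload 5.5 kg.
Tool frame: the origin (TCP) lies at the very end of the fingers, on their centre line; the grasp point (between the pads) lies 19 mm behind it; z points along the fingers, y is the line along which they close (so a half turn about z gives the same grasp; the last joint's range is limited). The gripper opens to 85 mm and grips with 20 to 120 N. Pads are 22 mm wide; open, the fingers measure 114 mm over their backs; the gripper's body (76 mm by 85 mm) begins 54 mm behind the grasp point. The pads swing forward as they close: fully open they stand 13 mm farther back than shut.
Start: joints at [1.186, 0.091, 1.231, -0, 1.82, -0.057], TCP at [0.193, 0.568, 0.194] pointing down, gripper open.
Joint ranges: [-2.87, 2.87], [-0.86, 2.18], [0.17, 2.46], [-1.51, 4.65], [0.06, 2.69], [-2.65, 2.65]. Speed limits (rad/s): [2.57, 2.57, 3.01, 3.14, 3.14, 3.14].

### API

Orientations are given as [roll, pitch, yaw] about the fixed x, y, z axes, in that order (R = Rz(yaw) Ry(pitch) Rx(roll)).
In Python, from workcell import robot, imaging, models gives the robot as it stands.
- The arm moves only by the tool step_arm, never from a script. Its argument "plan" is text: rows parted by semicolons, each of 7 numbers parted by spaces: the shift along the tool's x, y, z normalised to -1 to 1, where 1 is 50 mm, then the turn, a rotation vector about the tool's x, y, z normalised to -1 to 1, where 1 is 0.15 rad, then the opening, from 0 (shut) to 1 (fully open). In form: x y z wx wy wz claw; .... A call has exactly 8 rows; each row shifts and turns the commanded pose from where the row before left it, along the tool's axes as they then stand; what a row does not reach is not made up. A row lasts 1/10 s, in which the tool goes at most 50 mm and 8.59 degrees, less where a joint would pass 70% of its speed; a pose out of reach is approached as far as the arm can. A call with a number of a shift or a turn outside -1 to 1 is refused whole. A call with a gripper value outside its range is refused whole. The fingers move at their own pace and stop on an object; "grip_force" is the grip in N (left out, the last holds). Time passes only in rows, so rows that do not move let the fingers close, or fill a call up. It gives the time, the measured TCP pose, the force, the opening and the grip force at its end, in the units of the state.
- robot.observe(): the state, without advancing time (a new reading comes with each control period).
- imaging.capture(name): name is "scene" or "side" or "wrist"; returns the picture (420x560x3 uint8, blue, green, red); there is no depth.
- imaging.calibration(name): a dict with "camera_matrix" (3x3 intrinsics, pixels), "position" and "rotation" of the camera in the world; the wrist camera has in their place "hand_eye" (4x4, takes a point from camera to tool coordinates, whose origin is the TCP and whose axes are the flange's). Camera axes: x right, y down, z forward; pixel columns grow to the right and rows downward; lengths in m; the calibration is good to about 2 mm. A picture is of the moment at which its call begins: read the wrist's pose just before it. calibration takes no time and is no camera call.
- robot.sign_off(): hands the job in; it is judged then, once.
Trained networks look in the newest picture that a camera, given by its name, has taken for a name from the list of things; names that differ only in an ending like _2 or _b are one class to them, and where a whole thing is asked for, a point or a joint stands for the part that bears it (a point fixed in the world has none). Each returns a list of dicts, best first, with "conf" (0 to 1); they miss things now and then, are a little off and sometimes report something else, mostly with a low value. They report only what shows in the picture. A call takes as long as a camera call. They do not tell look-alikes from the thing itself.
- models.search_frame(thing, camera): "bbox" ([centre column, centre row, width, height] in pixels, round what is visible of it).
- models.pinpoint(thing, camera): "point" ([column, row] in pixels: a listed point, or the origin of a listed thing).
The state is a dict: "clock": time; "qpos": joint angles; "dq": joint speeds; "joint_efforts": joint torques, N m; "eef_pos": TCP position; "eef_rot": TCP orientation; "wrist_force": force on the tool from outside, world axes, zero at the start; "moment": the same for the moment, N m; "width": finger opening in m; "grip_force": force on a finger pad.
Only numpy, scipy, OpenCV 4.12 (cv2) and the standard library are available. Lean on these libraries where they do the work, as an engineer would, in place of code of your own. Each camera call takes 0.05 s, during which the arm holds its last target. There are 200 camera calls.

## Working session

There is one attempt and no reset: what is moved stays moved. The work goes in short steps, Python scripts to look and compute and a tool call to move; the robot and the scene stay as the last step left them, time stands still between calls to the robot, and variables do not carry over. Pictures are saved under pics/ and viewed, at most 14 in all, crops included, and the job is handed in when it is done.

Besides the shell and the picture viewer there is one more tool, called after "Request:" by a JSON object that holds its "fn" and its "kwargs", one argument or row to a line. step_arm: Moves the arm, as the interface text tells. Its arguments: {"type":"object","properties":{"plan":{"type":"string"},"grip_force":{"type":"number"}},"required":["plan"]}

```bash
mkdir -p pics; ls
python3 - <<'E'
from workcell import robot, imaging, models
import cv2, json
s=robot.observe(); print({k:s[k] for k in ('clock','eef_pos','eef_rot','width','wrist_force')})
for c in ('scene','side'):
    im=imaging.capture(c); cv2.imwrite(f'pics/{c}0.png',im)
    cal=imaging.calibration(c); print(c,cal)
print(imaging.calibration('wrist'))
E
```

```text
pics
{'clock': 0.0, 'eef_pos': array([0.19305181, 0.56770334, 0.19320142]), 'eef_rot': array([-3.13955584e+00, -1.10174440e-04,  2.81380327e+00]), 'width': 0.08525861314920377, 'wrist_force': array([ 0.45668398, -0.54131835,  0.02628354])}
scene {'camera_matrix': array([[468.43704183,   0.        , 266.40573691],
       [  0.        , 468.43704183, 205.1599107 ],
       [  0.        ,   0.        ,   1.        ]]), 'position': array([1.23801772, 0.42622519, 0.93308225]), 'rotation': array([-2.38855099, -0.01802429,  2.08630117])}
side {'camera_matrix': array([[503.55608166,   0.        , 276.17316308],
       [  0.        , 503.55608166, 204.9948346 ],
       [  0.        ,   0.        ,   1.        ]]), 'position': array([ 0.19522861, -0.95226422,  0.81412337]), 'rotation': array([-2.13532361, -0.00634498, -0.34256734])}
{'camera_matrix': array([[311.82228213,   0.        , 282.35069318],
       [  0.        , 311.82228213, 210.75594726],
       [  0.        ,   0.        ,   1.        ]]), 'hand_eye': array([[ 9.37429471e-05, -9.65422783e-01, -2.60689165e-01,
         6.56460775e-02],
       [ 9.99999984e-01,  5.12635786e-05,  1.69749743e-04,
        -8.42309768e-04],
       [-1.50516410e-04, -2.60689177e-01,  9.65422773e-01,
        -1.79775315e-01],
       [ 0.00000000e+00,  0.00000000e+00,  0.00000000e+00,
         1.00000000e+00]])}
```

View pics/scene0.png

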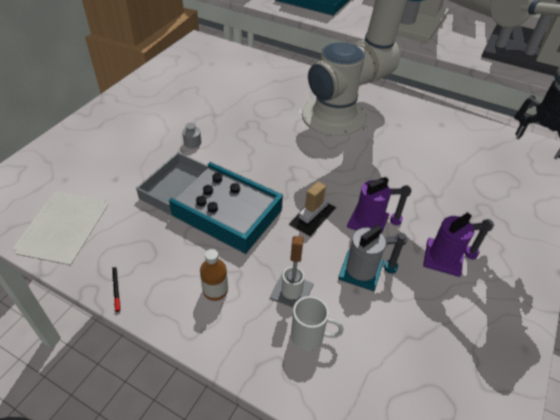

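View pics/side0.png

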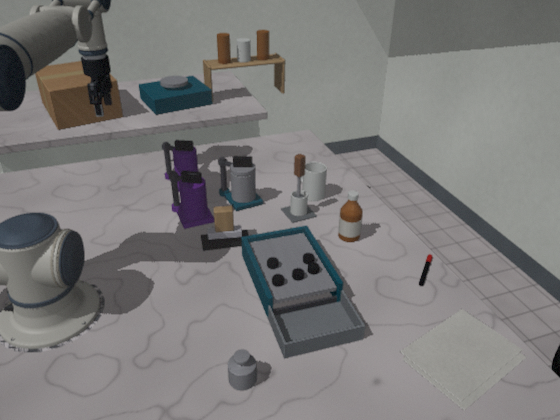

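The scene view shows the station at (225,200) with the tray at its left end and 5 blanks at (217,177), (235,188), (208,190), (201,201) and (212,207). The wiper is at (315,203), the brush at (295,265), the teal mould at (365,255), the bottle at (213,278), the mug at (310,322) and the weight at (192,136).
Mould candidates: teal/steel (365,255) in scene and (242,182) in side, purple (372,205) and purple (452,240). I choose the teal one.

```bash
cat > h.py <<'E'
from workcell import robot, imaging, models
import numpy as np, cv2
from scipy.spatial.transform import Rotation as Ro
def cam(c, s=None):
    k=imaging.calibration(c)
    if c=='wrist':
        s=s or robot.observe(); T=np.eye(4); T[:3,:3]=Ro.from_euler('xyz',s['eef_rot']).as_matrix(); T[:3,3]=s['eef_pos']
        M=T@k['hand_eye']; return k['camera_matrix'],M[:3,:3],M[:3,3]
    return k['camera_matrix'],Ro.from_euler('xyz',k['rotation']).as_matrix(),np.array(k['position'])
def proj(c,P,s=None):
    K,R,p=cam(c,s); q=(np.atleast_2d(P)-p)@R@K.T; return q[:,:2]/q[:,2:]
def ray(c,uv,s=None):
    K,R,p=cam(c,s); d=R@np.linalg.solve(K,[uv[0],uv[1],1]); return p,d/np.linalg.norm(d)
def atz(c,uv,z,s=None):
    p,d=ray(c,uv,s); return p+d*(z-p[2])/d[2]
def tri(obs):
    A=np.zeros((3,3));b=np.zeros(3)
    for c,uv in obs:
        p,d=ray(c,uv); M=np.eye(3)-np.outer(d,d); A+=M;b+=M@p
    return np.linalg.solve(A,b)
E
python3 - <<'E'
from h import *
Z=dict(deck_top=.05,tray_in=.006,wiper=.004,pad=0,brush=.01,stand=0,stand_floor=.01,mould=0,cap_grip=.151,post_top=.126,mould_floor=.02,station=0,bottle=0,jug=0,weight=0,blank0=.05)
for n,z in Z.items():
    for c in ('scene','side'):
        for r in models.pinpoint(n,c)[:(6 if n=='blank0' else 3)]:
            if r['conf']>.2: print(n,c,round(r['conf'],2),np.round(r['point'],1),np.round(atz(c,r['point'],z),4)[:2])
print(robot.observe()['clock'])
E
```

```text
deck_top scene 0.89 [223.8 198.2] [ 0.5448 -0.0763]
deck_top side 0.8 [289.9 263.5] [ 0.5482 -0.075 ]
tray_in scene 0.93 [177.  189.8] [ 0.5491 -0.2312]
tray_in side 0.67 [313.6 272.2] [ 0.6118 -0.0756]
tray_in side 0.66 [315.6 327.6] [ 0.5426 -0.2479]
wiper scene 0.85 [312.3 212.6] [0.4332 0.1311]
wiper scene 0.23 [369.2 229.8] [0.4126 0.2855]
wiper side 0.92 [226.1 235.3] [0.4478 0.1495]
wiper side 0.67 [244.5 194.6] [0.5571 0.3399]
pad scene 0.75 [315.1 214.2] [0.4312 0.1389]
pad side 0.32 [311.2 195.2] [0.7544 0.275 ]
brush scene 0.87 [293.1 290.1] [0.6797 0.2   ]
brush side 0.6 [227.9 231.9] [0.4547 0.1551]
stand scene 0.91 [289.4 290.5] [0.679  0.1905]
stand scene 0.66 [176.  187.2] [ 0.5377 -0.2442]
stand side 0.69 [297.8 216.1] [0.6713 0.1792]
stand side 0.24 [314.6 325.4] [ 0.5457 -0.2359]
stand_floor scene 0.58 [290.5 289.4] [0.6811 0.1939]
stand_floor side 0.72 [301.  208.5] [0.6894 0.1999]
mould scene 0.8 [366.8 221.6] [0.3853 0.2691]
mould scene 0.57 [439.2 256.3] [0.4019 0.4679]
mould scene 0.55 [360.7 272.8] [0.5479 0.3164]
mould side 0.92 [196.2 217.6] [0.3896 0.2683]
[... 1275 characters left out ...]
532 0.2793]
jug side 0.51 [297.1 212.8] [0.6759 0.1962]
weight scene 0.73 [192.2 141.6] [ 0.35   -0.3233]
weight side 0.82 [244.5 376.6] [ 0.3616 -0.316 ]
blank0 scene 0.54 [218.4 176.1] [ 0.4818 -0.135 ]
blank0 scene 0.54 [232.5 193.8] [ 0.5196 -0.0654]
blank0 scene 0.53 [207.2 194.9] [ 0.5568 -0.1205]
blank0 scene 0.48 [212.7 208.8] [ 0.5908 -0.0802]
blank0 scene 0.42 [200.1 204.6] [ 0.595  -0.1163]
blank0 side 0.69 [271.7 265.2] [ 0.5049 -0.0667]
blank0 side 0.64 [314.3 270.1] [ 0.5937 -0.1169]
blank0 side 0.63 [297.  276.9] [ 0.5462 -0.1262]
blank0 side 0.59 [278.1 281.3] [ 0.4996 -0.1263]
blank0 side 0.52 [298.4 215.3] [0.6451 0.1128]
blank0 side 0.51 [305.6 257.9] [ 0.592  -0.0675]
1.7
```

Request:
{"fn": "step_arm", "kwargs": {
  "plan": "0 0 -1 0 0 -0.55 1; 0 0 -1 0 0 -0.55 1; 0 0 -1 0 0 -0.55 1; 0 0 -0.8 0 0 -0.55 1; -0.5 -0.85 0 0 0 0 1; -0.5 -0.85 0 0 0 0 1; -0.5 -0.85 0 0 0 0 1; -0.5 -0.85 0 0 0 0 1"
}}

```text
clock: 2.5
eef_pos: [0.2942, 0.3968, 0.3844]
eef_rot: [3.141, 0.0, -3.139]
wrist_force: [1.1, -0.2, 0.6]
width: 0.0855
grip_force: 0.0
```

Request:
{"fn": "step_arm", "kwargs": {
  "plan": "-0.5 -0.85 0 0 0 0 1; -0.5 -0.85 0 0 0 0 1; -0.5 -0.85 0 0 0 0 1; -0.5 -0.85 0 0 0 0 1; -0.5 -0.85 0 0 0 0 1; -0.5 -0.85 0 0 0 0 1; -0.5 -0.85 0 0 0 0 1; 0 0 0 0 0 0 1"
}}

```text
clock: 3.3
eef_pos: [0.4714, 0.0963, 0.383]
eef_rot: [-3.14, -0.002, 3.136]
wrist_force: [-0.8, -0.4, -1.0]
width: 0.0854
grip_force: 0.0
```

Run:
```python
from h import *
s=robot.observe(); print(s['eef_pos'],s['eef_rot'],s['qpos'],s['clock'])
im=imaging.capture('wrist'); cv2.imwrite('pics/w1.png',im)
big=cv2.resize(im,(800,600),interpolation=cv2.INTER_CUBIC); cv2.imwrite('pics/w1b.png',big)
```

```text
[0.47135787 0.09634832 0.38295631] [-3.13980729e+00 -1.68678575e-03  3.13594815e+00] [ 1.32107824e-01 -9.75518713e-02  1.07387033e+00 -1.85749151e-03
  2.16718936e+00 -1.43408732e+00] 3.3
```

View pics/w1b.png

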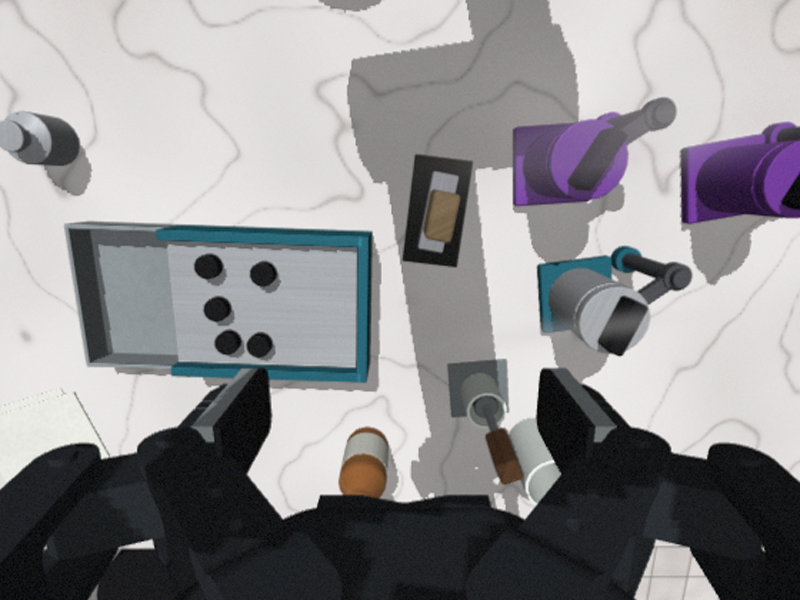

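The wrist view (800-px scale) shows the station, with its rim's +y corners at (371,232) and (366,381) and 5 blanks on the deck. It also shows the pad with the wiper at (438,210), the teal mould with its black bar at (622,325), and the stand at (480,390). The bottle, mug and weight are clear of all of these.

```bash
cat > seg.py <<'E'
from h import *
def lsq_pose(cam_, mods, pix, s=None, x0=(0.5,0,0)):
    from scipy.optimize import least_squares
    mods=np.array(mods,float)/1000; pix=np.array(pix,float)
    def w(p):
        c,n=np.cos(p[2]),np.sin(p[2]); P=mods.copy(); P[:,0]=p[0]+c*mods[:,0]-n*mods[:,1]; P[:,1]=p[1]+n*mods[:,0]+c*mods[:,1]; return P
    r=least_squares(lambda p:(proj(cam_,w(p),s)-pix).ravel(),x0)
    return r.x, r.fun.reshape(-1,2)
E
python3 - <<'E'
from seg import *
s=dict(eef_pos=[0.47135787,0.09634832,0.38295631],eef_rot=[-3.13980729,-1.68678575e-3,3.13594815])
im=cv2.imread('pics/w1.png'); b=cv2.blur(im,(1,1))
hsv=cv2.cvtColor(im,cv2.COLOR_BGR2HSV)
teal=cv2.inRange(hsv,(88,120,40),(105,255,255))
n,l,st,ce=cv2.connectedComponentsWithStats(teal); 
for i in range(1,n):
    if st[i,4]>60:
        c=cv2.findContours((l==i).astype('uint8'),0,2)[0][0]; print('teal',st[i],cv2.approxPolyDP(cv2.convexHull(c),3,True).reshape(-1,2).tolist())
black=cv2.inRange(im,(0,0,0),(38,38,38))[:265]
n,l,st,ce=cv2.connectedComponentsWithStats(black)
for i in range(1,n):
    if st[i,4]>80:
        c=cv2.findContours((l==i).astype('uint8'),0,2)[0][0]; print('black',st[i],ce[i].round(1),cv2.minAreaRect(c),cv2.approxPolyDP(cv2.convexHull(c),2,True).reshape(-1,2).tolist())
k=1/1.4286
pad=np.array([(416,155),(473,160),(457,266),(403,261)])*k
P=[atz('wrist',p,.004,s)[:2] for p in pad]; print(np.round(P,4),np.mean(P,0))
for p in [(371,232),(366,381)]: print(atz('wrist',np.array(p)*k,.062,s))
print('in models on wrist')
for n,z in dict(deck_top=.05,tray_in=.006,wiper=.004,pad=0,brush=.01,stand=0,stand_floor=.01,mould=0,cap_grip=.151,post_top=.126,mould_floor=.02,station=0).items():
    for r in models.pinpoint(n,'wrist')[:3]:
        if r['conf']>.3: print(n,round(r['conf'],2),np.round(r['point'],1),np.round(atz('wrist',r['point'],z,s),4)[:2])
E
```

```text
teal [ 109  158  151  109 3296] [[109, 162], [136, 158], [259, 163], [255, 266], [121, 262]]
teal [377 173  71  52 825] [[447, 177], [442, 189], [381, 224], [377, 186], [435, 173]]
black [548 123  12  23 171] [555.  136.7] ((553.5, 134.0), (22.0, 11.0), 90.0) [[553, 145], [548, 139], [559, 123], [559, 145]]
black [282 132  43  54 860] [300.  165.1] ((303.4825134277344, 159.13099670410156), (37.73273468017578, 50.22221374511719), 7.594643592834473) [[290, 132], [324, 141], [318, 185], [282, 181]]
black [137 179  18  16 232] [145.6 186.4] ((145.5, 186.5), (15.0, 17.0), 90.0) [[150, 179], [154, 183], [154, 190], [147, 194], [141, 193], [137, 189], [137, 183]]
black [436 182  29  12 103] [448.4 187.8] ((449.70001220703125, 187.89999389648438), (29.72541046142578, 4.427188873291016), 18.434946060180664) [[436, 182], [464, 192], [458, 193], [440, 187]]
black [176 184  17  16 213] [184.  191.6] ((184.0, 191.5), (15.0, 16.0), 90.0) [[187, 184], [191, 187], [192, 194], [186, 199], [181, 199], [177, 196], [176, 189]]
black [143 208  18  17 223] [151.8 216.1] ((151.8845977783203, 216.0768737792
[... 958 characters left out ...]
0.5506 -0.2443]
wiper 0.96 [307.7 151.3] [0.4472 0.1397]
wiper 0.4 [254.8 310.3] [0.7645 0.0373]
pad 0.98 [303.7 149.4] [0.4441 0.1329]
brush 0.73 [333.6 272.7] [0.6788 0.1931]
stand 0.83 [330.7 274.3] [0.6872 0.1892]
stand_floor 0.91 [335.  275.6] [0.685 0.196]
mould 0.72 [500.6 122.9] [0.4008 0.474 ]
mould 0.68 [336.2 271.5] [0.6812 0.1998]
mould 0.57 [397.8 205. ] [0.5467 0.309 ]
cap_grip 0.83 [422.7 109.6] [0.3854 0.272 ]
cap_grip 0.63 [437.1 232.3] [0.5483 0.3101]
post_top 0.86 [475.2 198.2] [0.5057 0.3713]
post_top 0.81 [465.9  79.7] [0.3474 0.3348]
mould_floor 0.69 [511.8 128.5] [0.4101 0.481 ]
mould_floor 0.62 [386.2 114.4] [0.3863 0.2681]
station 0.58 [188.5 204.7] [ 0.5442 -0.0801]
```

Run:
```python
from seg import *
s=dict(eef_pos=[0.47135787,0.09634832,0.38295631],eef_rot=[-3.13980729,-1.68678575e-3,3.13594815])
k=1/1.4286
p,r=lsq_pose('wrist',[(-89,134,62),(89,134,62),(-88,-220,42),(88,-220,42)],np.array([(371,232),(366,381),(66,224),(88,365)])*k,s,(.54,-.08,0)); print('station',p,r.round(1).tolist())
# overlay check
im=cv2.imread('pics/w1.png')
def W(p,m):
    m=np.array(m,float)/1000;c,n=np.cos(p[2]),np.sin(p[2]); return np.c_[p[0]+c*m[:,0]-n*m[:,1],p[1]+n*m[:,0]+c*m[:,1],m[:,2]]
big=cv2.resize(im,None,fx=2,fy=2,interpolation=cv2.INTER_CUBIC)
def poly(c,P,col,img,sc,off=(0,0),ss=None):
    q=(proj(c,P,ss)*sc-np.array(off)*sc); cv2.polylines(img,[np.int32(q*16)],True,col,1,cv2.LINE_AA,4)
pad=(.4423,.1366,-.125); mo=(.5455,.314,.21)
def draw(c,img,sc,off,ss=None):
    poly(c,W(p,[(-75,-100,50),(75,-100,50),(75,120,50),(-75,120,50)]),(0,255,0),img,sc,off,ss)
    poly(c,W(p,[(-89,134,62),(89,134,62),(89,-100,62),(-89,-100,62)]),(0,0,255),img,sc,off,ss)
    poly(c,W(p,[(-84,-104,6),(84,-104,6),(84,-216,6),(-84,-216,6)]),(255,0,255),img,sc,off,ss)
    poly(c,W(pad,[(-65,-35,4),(65,-35,4),(65,35,4),(-65,35,4)]),(0,255,0),img,sc,off,ss)
    poly(c,W(pad,[(-25,-14,104),(25,-14,104),(25,14,104),(-25,14,104)]),(0,0,255),img,sc,off,ss)
    poly(c,W(mo,[(-45,-45,0),(45,-45,0),(45,45,0),(-45,45,0)]),(0,255,0),img,sc,off,ss)
    poly(c,W(mo,[(-28,-8,151),(28,-8,151),(28,8,151),(-28,8,151)]),(0,0,255),img,sc,off,ss)
    t=np.linspace(0,6.28,40); poly(c,W(mo,np.c_[-37.5+6*np.cos(t),65+6*np.sin(t),126+0*t]),(0,255,255),img,sc,off,ss)
    poly(c,W(mo,np.c_[37*np.cos(t),37*np.sin(t),121+0*t]),(0,255,255),img,sc,off,ss)
a=big[150:,60:].copy() 
draw('wrist',big,2,(0,0),s); sc=cv2.imread('pics/scene0.png'); 
x0,y0=130,140; crop=cv2.resize(sc[y0:y0+160,x0:x0+290],None,fx=2.75,fy=2.75,interpolation=cv2.INTER_CUBIC); draw('scene',crop,2.75,(x0,y0))
w=big[190:560,60:1000]; w=cv2.resize(w,(800,int(370*800/940))); c2=cv2.resize(crop,(500,276))
out=np.zeros((600,800,3),np.uint8); out[:w.shape[0]]=w[:600]; h=600-w.shape[0]; out[w.shape[0]:,:500]=c2[:h]
cv2.imwrite('pics/ov1.png',out)
```

```text
station [ 0.54612295 -0.07988982 -0.03585191] [[-1.0, 1.3], [1.4, -0.6], [-0.6, -0.4], [0.3, -0.3]]Traceback (most recent call last):
  File "<stdin>", line 27, in <module>
ValueError: could not broadcast input array from shape (276,500,3) into shape (286,500,3)
```

```bash
cat > ov.py <<'E'
from seg import *
p=(.5461,-.0799,-.0359); pad=(.4423,.1366,-.125); mo=(.5455,.314,.21)
def W(p,m):
    m=np.array(m,float)/1000;c,n=np.cos(p[2]),np.sin(p[2]); return np.c_[p[0]+c*m[:,0]-n*m[:,1],p[1]+n*m[:,0]+c*m[:,1],m[:,2]]
def poly(c,P,col,img,sc,off=(0,0),ss=None):
    q=(proj(c,P,ss)*sc-np.array(off)*sc); cv2.polylines(img,[np.int32(q*16)],True,col,1,cv2.LINE_AA,4)
def draw(c,img,sc,off,ss=None):
    B=lambda T,x0,x1,y0,y1,z,col: poly(c,W(T,[(x0,y0,z),(x1,y0,z),(x1,y1,z),(x0,y1,z)]),col,img,sc,off,ss)
    g,r,m,y=(0,255,0),(0,0,255),(255,0,255),(0,255,255)
    B(p,-75,75,-100,120,50,g); B(p,-89,89,-100,134,62,r); B(p,-84,84,-216,-104,6,m)
    B(pad,-65,65,-35,35,4,g); B(pad,-25,25,-14,14,104,r)
    B(mo,-45,45,-45,45,0,g); B(mo,-28,28,-8,8,151,r)
    t=np.linspace(0,6.28,40); C=lambda x,y_,R,z: poly(c,W(mo,np.c_[x+R*np.cos(t),y_+R*np.sin(t),z+0*t]),y,img,sc,off,ss)
    C(-37.5,65,6,126); C(0,0,37,121)
E
python3 - <<'E'
from ov import *
s=dict(eef_pos=[0.47135787,0.09634832,0.38295631],eef_rot=[-3.13980729,-1.68678575e-3,3.13594815])
out=np.zeros((600,800,3),np.uint8)
def put(f,c,x0,y0,w,h,sc,oy,ss=None):
    a=cv2.resize(cv2.imread(f)[y0:y0+h,x0:x0+w],None,fx=sc,fy=sc,interpolation=cv2.INTER_CUBIC); draw(c,a,sc,(x0,y0),ss); out[oy:oy+a.shape[0],:a.shape[1]]=a[:600-oy,:800]
put('pics/w1.png','wrist',40,95,450,180,1.75,0,s)
put('pics/scene0.png','scene',130,145,300,150,1.9,315)
cv2.imwrite('pics/ov1.png',out)
E
```

```text
(no output)
```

View pics/ov1.png

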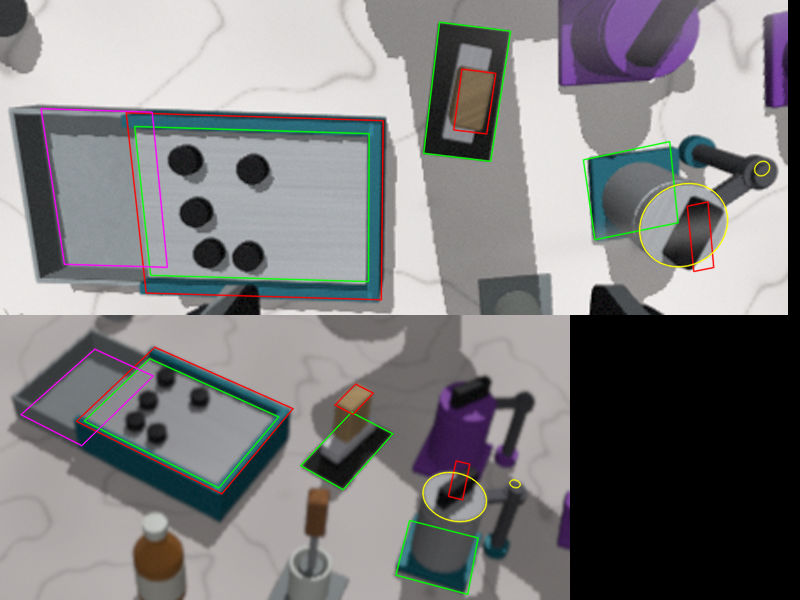

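Overlays fit: station pose (0.546, -0.080, yaw -0.036) and pad (0.442, 0.137, yaw -0.125). The station's yaw is good to about 0.01 rad. The mould's teal choice is confirmed, and I'll measure its bar angle later from nearer. Next is the wiper grasp.

Request:
{"fn": "step_arm", "kwargs": {
  "plan": "0.35 0.36 0.6 0 0 0.4 1; 0.35 0.36 0.6 0 0 0.4 1; 0 0 0.7 0 0 0 1; 0 0 0.7 0 0 0 1; 0 0 0.7 0 0 0 1; 0 0 0.7 0 0 0 1; 0 0 0.7 0 0 0 1; 0 0 0.7 0 0 0 1"
}}

```text
clock: 4.75
eef_pos: [0.435, 0.1382, 0.113]
eef_rot: [3.142, 0.0, 3.024]
wrist_force: [0.9, 0.2, 0.3]
width: 0.0855
grip_force: 0.0
```

Run:
```python
from ov import *
s=robot.observe(); print(s['eef_pos'],s['eef_rot'],s['wrist_force'])
im=imaging.capture('wrist'); 
draw('wrist',im,1,(0,0),s)
t=np.array(s['eef_pos']); P=[t+np.array([0,0,z]) for z in (0,)]
cv2.circle(im,tuple(int(v) for v in proj('wrist',t,s)[0]),3,(255,0,0),-1); cv2.imwrite('pics/w2.png',im)
```

```text
[0.43500655 0.13816416 0.11297935] [3.14153898e+00 2.59819049e-04 3.02397320e+00] [0.92281989 0.21573536 0.31045253]
```

View pics/w2.png

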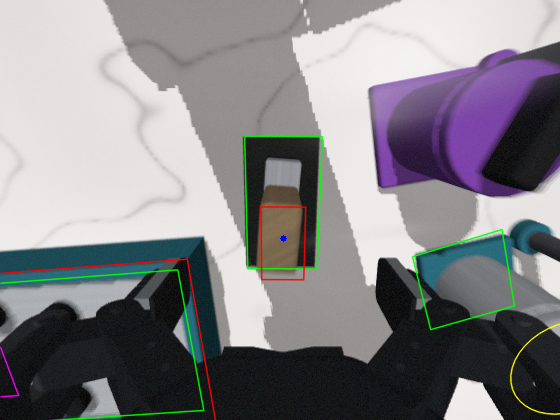

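Run:
```python
from ov import *
s=robot.observe()
c,n=np.cos(-.125),np.sin(-.125)
def loc(q): d=np.array(q[:2])-pad[:2]; return np.round(1000*np.array([c*d[0]+n*d[1],-n*d[0]+c*d[1]]),1)
for uv,z in [((266,158),.038),((301,160),.038),((264,187),.104),((301,187),.104),((260,240),.104),((305,240),.104),((246,137),.004),((322,138),.004),((318,269),.004),((245,267),.004)]: print(uv,loc(atz('wrist',uv,z,s)))
```

```text
(266, 158) [-52.8 -14.7]
(301, 160) [-51.4  12.9]
(264, 187) [-41.5 -12.4]
(301, 187) [-41.7   9.6]
(260, 240) [ -8.2 -15.1]
(305, 240) [-8.5 12.8]
(246, 137) [-68.  -34.1]
(322, 138) [-67.6  32.9]
(318, 269) [57.8 34. ]
(245, 267) [ 56.3 -37.8]
```

Request:
{"fn": "step_arm", "kwargs": {
  "plan": "0 -0.03 0.5 0 0 0.05 1; 0 0 0.5 0 0 0 1; 0 0 0.06 0 0 0 1; 0 0 0 0 0 0 0; 0 0 0 0 0 0 0; 0 0 0 0 0 0 0; 0 0 0 0 0 0 0; 0 0 0 0 0 0 0",
  "grip_force": 60
}}

```text
clock: 5.6
eef_pos: [0.436, 0.1367, 0.0632]
eef_rot: [3.141, 0.003, 3.016]
wrist_force: [-1.0, -1.6, 5.7]
width: 0.0253
grip_force: 57.8
```

Request:
{"fn": "step_arm", "kwargs": {
  "plan": "0 0 0 0 0 0 0; 0 0 0 0 0 0 0; 0 0 -0.1 0 0 0 0; 0 0 -0.2 0 0 0 0; 0 0 -0.7 0 0 0 0; 0 0 -0.7 0 0 0 0; 0 0 0 0 0 0 0; 0 0 0 0 0 0 0"
}}

```text
clock: 6.4
eef_pos: [0.4355, 0.1368, 0.1473]
eef_rot: [3.141, 0.002, 3.016]
wrist_force: [0.1, 0.0, -3.4]
width: 0.0253
grip_force: 58.7
```

Request:
{"fn": "step_arm", "kwargs": {
  "plan": "-0.36 -0.55 0 0 0 -0.12 0; -0.36 -0.55 0 0 0 -0.12 0; -0.36 -0.55 0 0 0 -0.12 0; -0.36 -0.55 0 0 0 -0.12 0; -0.35 -0.55 0 0 0 -0.12 0; 0 0 0 0 0 0 0; 0 0 0 0 0 0 0; 0 0 0 0 0 0 0"
}}

```text
clock: 7.2
eef_pos: [0.5111, -0.0075, 0.1452]
eef_rot: [3.141, -0.002, 3.107]
wrist_force: [-0.3, 0.7, -2.4]
width: 0.0258
grip_force: 59.0
```

Run:
```python
from ov import *
s=robot.observe(); print(s['eef_pos'],s['eef_rot'],s['wrist_force'],s['moment'])
im=imaging.capture('wrist'); im2=imaging.capture('side'); 
def loc(q): d=np.array(q[:2])-p[:2];c,n=np.cos(p[2]),np.sin(p[2]); return np.round(1000*np.array([c*d[0]+n*d[1],-n*d[0]+c*d[1]]),1)
print('tcp',loc(s['eef_pos']))
for c,ss in (('wrist',s),('side',None)):
    for r in models.pinpoint('blank0',c)[:7]: print(c,round(r['conf'],2),np.round(r['point']),loc(atz(c,r['point'],.05,ss)))
draw('wrist',im,1,(0,0),s); draw('side',im2,1,(0,0))
a=im2[120:340,140:400]; a=cv2.resize(a,None,fx=1.9,fy=1.9,interpolation=cv2.INTER_CUBIC)
out=np.zeros((418,800,3),np.uint8); b=cv2.resize(im,None,fx=.54,fy=.54); out[:b.shape[0],:b.shape[1]]=b; out[:a.shape[0],306:306+a.shape[1]]=a[:418]; cv2.imwrite('pics/w3.png',out)
```

```text
[ 0.51108313 -0.00754223  0.14519112] [ 3.14104058e+00 -2.33399975e-03  3.10668296e+00] [-0.30664714  0.72153601 -2.37751579] [ 0.04694004 -0.02285313  0.01531288]
tcp [-37.6  71.1]
wrist 0.9 [162. 246.] [  4.9 -42.9]
wrist 0.79 [210. 284.] [44.8 -0.1]
wrist 0.69 [ 60. 228.] [ -12.2 -135.8]
wrist 0.59 [215. 199.] [-40.3   9.6]
wrist 0.56 [172. 288.] [ 49.1 -37.8]
side 0.67 [270. 267.] [-46.9   7.8]
side 0.62 [299. 280.] [  4.  -56.5]
side 0.61 [314. 271.] [ 46.3 -36.7]
side 0.49 [274. 284.] [-57.  -55.7]
side 0.42 [309. 258.] [53.4 12.4]
```

View pics/w3.png

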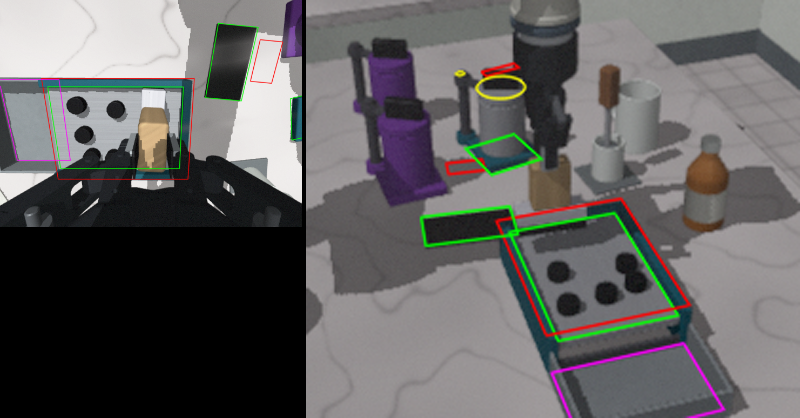

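Side and wrist views agree: 5 blanks at about local (-43,9), (-52,-54), (4,-45), (47,-37) and (48,6), all in front of the wiper at y 71.

Request:
{"fn": "step_arm", "kwargs": {
  "plan": "-0.17 0.08 0 0 0 0 0; 0 0 0.3 0 0 0 0; 0 0 0.3 0 0 0 0; 0 0 0 0 0 0 0; 0 0 0.1 0 0 0 0; 0 0 0 0 0 0 0; 0 0 0.07 0 0 0 0; 0 0 0 0 0 0 0"
}}

```text
clock: 8.2
eef_pos: [0.5207, -0.0047, 0.1082]
eef_rot: [-3.141, 0.001, 3.106]
wrist_force: [-0.5, -0.5, -0.2]
width: 0.0257
grip_force: 59.2
```

Request:
{"fn": "step_arm", "kwargs": {
  "plan": "0 0 0.04 0 0 0 0; 0 0 0.04 0 0 0 0; 0 0 0 0 0 0 0; 0 -0.1 0 0 0 0 0; 0 -0.15 0 0 0 0 0; 0 -0.15 0 0 0 0 0; 0 -0.15 0 0 0 0 0; 0 -0.15 0 0 0 0 0"
}}

```text
clock: 9.0
eef_pos: [0.5193, -0.0402, 0.104]
eef_rot: [3.141, 0.0, 3.106]
wrist_force: [0.0, 2.7, 2.0]
width: 0.0252
grip_force: 59.5
```

Request:
{"fn": "step_arm", "kwargs": {
  "plan": "0 -0.18 0 0 0 0 0; 0 -0.18 0 0 0 0 0; 0 -0.18 0 0 0 0 0; 0 -0.18 0 0 0 0 0; 0 -0.18 0 0 0 0 0; 0 -0.18 0 0 0 0 0; 0 -0.18 0 0 0 0 0; 0 -0.18 0 0 0 0 0"
}}

```text
clock: 9.8
eef_pos: [0.5167, -0.1122, 0.1039]
eef_rot: [3.142, -0.0, 3.106]
wrist_force: [-0.0, 3.9, 2.0]
width: 0.0255
grip_force: 59.5
```

Run:
```python
from ov import *
s=robot.observe(); print(s['eef_pos'],s['wrist_force'],s['moment'])
def loc(q): d=np.array(q[:2])-p[:2];c,n=np.cos(p[2]),np.sin(p[2]); return np.round(1000*np.array([c*d[0]+n*d[1],-n*d[0]+c*d[1]]),1)
print('tcp',loc(s['eef_pos']))
```

```text
[ 0.51671708 -0.11223956  0.10387239] [-0.02906042  3.92968199  1.97191648] [ 0.87829783 -0.07313818  0.04276798]
tcp [-28.2 -33.4]
```

Request:
{"fn": "step_arm", "kwargs": {
  "plan": "0 -0.17 0 0 0 0 0; 0 -0.17 0 0 0 0 0; 0 -0.17 0 0 0 0 0; 0 -0.17 0 0 0 0 0; 0 -0.17 0 0 0 0 0; 0 -0.17 0 0 0 0 0; 0 -0.17 0 0 0 0 0; 0 -0.08 0 0 0 0 0"
}}

```text
clock: 10.6
eef_pos: [0.5144, -0.1759, 0.1039]
eef_rot: [-3.141, -0.0, 3.106]
wrist_force: [-0.2, 2.8, 2.7]
width: 0.0251
grip_force: 59.5
```

Run:
```python
from ov import *
s=robot.observe(); print(s['eef_pos'],s['wrist_force'],s['moment'])
def loc(q): d=np.array(q[:2])-p[:2];c,n=np.cos(p[2]),np.sin(p[2]); return np.round(1000*np.array([c*d[0]+n*d[1],-n*d[0]+c*d[1]]),1)
print('tcp',loc(s['eef_pos']))
im2=imaging.capture('side'); imaging.capture('scene')
for c in ('side','scene'):
    for r in models.pinpoint('blank0',c)[:7]: print(c,round(r['conf'],2),np.round(r['point']),loc(atz(c,r['point'],.045)),loc(atz(c,r['point'],.006)))
```

```text
[ 0.51443701 -0.17590041  0.10389917] [-0.15049331  2.83925083  2.65731993] [ 0.88513338 -0.04462343  0.02916597]
tcp [-28.2 -97.1]
side 0.69 [274. 310.] [ -79.8 -127.2] [-67.6 -88.8]
side 0.68 [314. 273.] [ 47.2 -39.1] [65.7  3.7]
side 0.57 [307. 261.] [46.9  8.4] [65.4 53.7]
side 0.5 [291. 264.] [5.2 8.4] [21.7 53.7]
scene 0.6 [215. 207.] [32.4  0.3] [  4.2 -23. ]
scene 0.55 [201. 205.] [ 46.1 -35.7] [ 18.5 -60.6]
scene 0.49 [180. 185.] [  17.4 -128.2] [ -11.4 -157.1]
```

Request:
{"fn": "step_arm", "kwargs": {
  "plan": "0 0 -0.3 0 0 0 0; 0 0 -0.5 0 0 0 0; -0.19 0.57 0 0 0 0 0; -0.19 0.57 0 0 0 0 0; -0.19 0.57 0 0 0 0 0; -0.19 0.57 0 0 0 0 0; -0.19 0.57 0 0 0 0 0; -0.19 0.57 0 0 0 0 0"
}}

```text
clock: 11.6
eef_pos: [0.5776, -0.0051, 0.144]
eef_rot: [-3.141, -0.001, 3.106]
wrist_force: [-0.1, -0.1, -1.6]
width: 0.0253
grip_force: 59.0
```

```bash
cat >> ov.py <<'E'
def loc(q): d=np.array(q[:2])-p[:2];c,n=np.cos(p[2]),np.sin(p[2]); return np.round(1000*np.array([c*d[0]+n*d[1],-n*d[0]+c*d[1]]),1)
E
python3 - <<'E'
from ov import *
s=robot.observe(); print(s['eef_pos'],s['wrist_force'],loc(s['eef_pos']))
im=imaging.capture('wrist');im2=imaging.capture('side'); im3=imaging.capture('scene')
for c in ('side','scene','wrist'):
    for r in models.pinpoint('blank0',c)[:7]: print(c,round(r['conf'],2),np.round(r['point']),loc(atz(c,r['point'],.05,s)),loc(atz(c,r['point'],.006,s)))
out=np.zeros((600,800,3),np.uint8)
a=cv2.resize(im2[200:360,210:380],None,fx=2.4,fy=2.4,interpolation=cv2.INTER_CUBIC)
b=cv2.resize(im3[140:260,120:290],None,fx=2.3,fy=2.3,interpolation=cv2.INTER_CUBIC)
d=cv2.resize(im,None,fx=.5,fy=.5); out[:a.shape[0],:a.shape[1]]=a; out[:b.shape[0],409:409+b.shape[1]]=b; out[390:,:280]=d
cv2.imwrite('pics/w4.png',out)
E
```

```text
[ 0.57760119 -0.00513881  0.14400098] [-0.1324873  -0.07750667 -1.55522354] [28.8 75.8]
side 0.53 [278. 308.] [ -69.9 -129.3] [-55.5 -85.8]
side 0.49 [317. 267.] [ 59.6 -27.4] [81.4 22. ]
side 0.49 [300. 307.] [ -26.4 -141.5] [ -9.6 -98.7]
side 0.46 [311. 317.] [ -13.3 -176.4] [   4.3 -135.6]
side 0.44 [308. 260.] [47.3  4.6] [68.4 55.8]
scene 0.6 [215. 205.] [30.6 -0.7] [ -1.5 -27.1]
scene 0.57 [196. 204.] [ 52.9 -44.2] [ 22.  -72.8]
scene 0.51 [192. 187.] [ 10.4 -90.7] [ -22.7 -121.7]
scene 0.49 [179. 183.] [  17.  -130.2] [ -15.7 -163.1]
scene 0.37 [203. 172.] [ -54.7 -103.4] [ -91.  -134.9]
wrist 0.9 [ 48. 166.] [  -4.  -130.8] [   1.3 -163.9]
wrist 0.79 [ 87. 139.] [-26.5 -92.4] [ -24.8 -119.3]
wrist 0.75 [157. 221.] [ 47.  -40.1] [ 60.5 -58.6]
wrist 0.58 [200. 222.] [47.8 -0.4] [ 61.5 -12.5]
wrist 0.56 [82. 95.] [-62.  -90.6] [ -66.  -117.2]
wrist 0.4 [468. 274.] [ 99.2 253.4] [121.1 282. ]
wrist 0.2 [207. 166.] [-3.8  8.9] [ 1.6 -1.7]
```

View pics/w4.png

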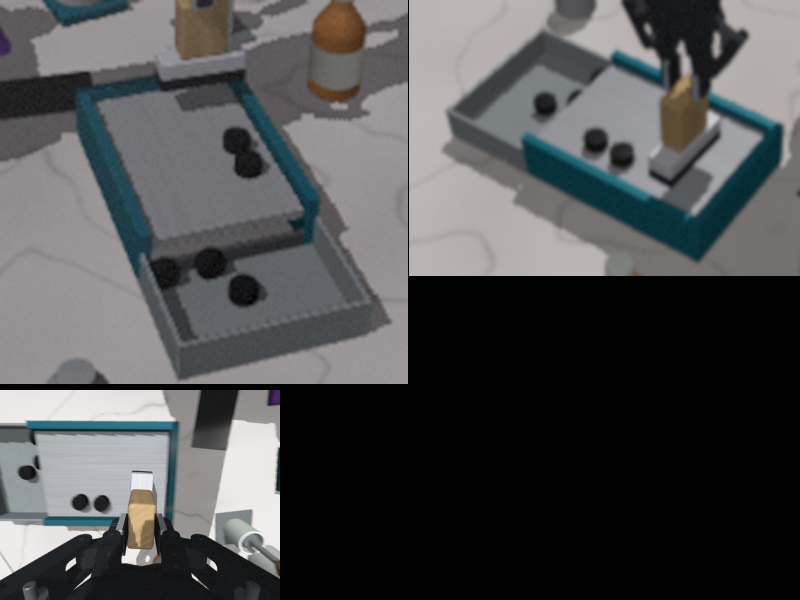

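Three blanks are in the tray and two are left on the deck, at local (47,-40) and (48,0). The wiper stands at (29,76), ready for pass 2.

Request:
{"fn": "step_arm", "kwargs": {
  "plan": "0 0 0.3 0 0 0 0; 0 0 0.3 0 0 0 0; 0 0 0.1 0 0 0 0; 0 0 0.05 0 0 0 0; 0 0 0.04 0 0 0 0; 0 0 0 0 0 0 0; 0 -0.1 0 0 0 0 0; 0 -0.15 0 0 0 0 0"
}}

```text
clock: 12.7
eef_pos: [0.5775, -0.0175, 0.1051]
eef_rot: [3.139, 0.001, 3.108]
wrist_force: [-1.0, 3.6, 1.8]
width: 0.0251
grip_force: 59.4
```

Request:
{"fn": "step_arm", "kwargs": {
  "plan": "0 -0.18 0 0 0 0 0; 0 -0.18 0 0 0 0 0; 0 -0.18 0 0 0 0 0; 0 -0.18 0 0 0 0 0; 0 -0.18 0 0 0 0 0; 0 -0.18 0 0 0 0 0; 0 -0.18 0 0 0 0 0; 0 -0.18 0 0 0 0 0"
}}

```text
clock: 13.5
eef_pos: [0.5744, -0.0912, 0.1043]
eef_rot: [3.141, -0.0, 3.106]
wrist_force: [-0.8, 4.3, 2.5]
width: 0.0253
grip_force: 59.4
```

Request:
{"fn": "step_arm", "kwargs": {
  "plan": "0 -0.18 0 0 0 0 0; 0 -0.18 0 0 0 0 0; 0 -0.18 0 0 0 0 0; 0 -0.18 0 0 0 0 0; 0 -0.18 0 0 0 0 0; 0 -0.18 0 0 0 0 0; 0 -0.18 0 0 0 0 0; 0 -0.18 0 0 0 0 0"
}}

```text
clock: 14.3
eef_pos: [0.5718, -0.1631, 0.1043]
eef_rot: [3.141, -0.0, 3.106]
wrist_force: [-1.4, 5.1, 2.3]
width: 0.0251
grip_force: 59.4
```

Request:
{"fn": "step_arm", "kwargs": {
  "plan": "0 -0.15 0 0 0 0 0; 0 -0.15 0 0 0 0 0; 0 0 0 0 0 0 0; 0 0 0 0 0 0 0; 0 0 -0.3 0 0 0 0; 0 0 -0.6 0 0 0 0; 0 0.6 0 0 0 0 0; 0 0.6 0 0 0 0 0"
}}

```text
clock: 15.1
eef_pos: [0.5745, -0.1183, 0.1513]
eef_rot: [-3.139, 0.003, 3.104]
wrist_force: [0.4, 0.7, -2.4]
width: 0.0252
grip_force: 59.2
```

Run:
```python
from ov import *
s=robot.observe(); print(s['eef_pos'],s['wrist_force'],loc(s['eef_pos']))
im=imaging.capture('wrist');im2=imaging.capture('side'); im3=imaging.capture('scene')
for c in ('side','scene','wrist'):
    for r in models.pinpoint('blank0',c)[:7]: print(c,round(r['conf'],2),np.round(r['point']),loc(atz(c,r['point'],.05,s)),loc(atz(c,r['point'],.006,s)))
out=np.zeros((600,800,3),np.uint8)
a=cv2.resize(im2[200:360,210:380],None,fx=2.4,fy=2.4,interpolation=cv2.INTER_CUBIC)
b=cv2.resize(im3[140:260,120:290],None,fx=2.3,fy=2.3,interpolation=cv2.INTER_CUBIC)
d=cv2.resize(im,None,fx=.5,fy=.5); out[:a.shape[0],:a.shape[1]]=a; out[:b.shape[0],409:409+b.shape[1]]=b; out[390:,:280]=d
cv2.imwrite('pics/w5.png',out)
```

```text
[ 0.5745247  -0.11832784  0.15134088] [ 0.38189647  0.73189851 -2.42716991] [ 29.8 -37.4]
side 0.68 [326. 314.] [  20.5 -178.3] [  40.1 -137.6]
side 0.65 [276. 310.] [ -77.7 -134.8] [-63.8 -91.6]
side 0.55 [311. 317.] [ -13.1 -177. ] [   4.5 -136.3]
side 0.51 [331. 303.] [  43.  -148.8] [  63.8 -106.4]
side 0.43 [293. 308.] [ -40.2 -139.8] [-24.1 -96.9]
side 0.35 [299. 216.] [ 93.1 191.1] [116.9 253.1]
scene 0.59 [179. 186.] [  25.2 -123.9] [  -7.  -156.5]
scene 0.48 [360. 271.] [ 20.3 399.8] [-12.3 393.3]
scene 0.45 [168. 193.] [  61.8 -132.9] [  31.4 -166. ]
scene 0.41 [178. 190.] [  38.5 -117.9] [   6.9 -150.2]
scene 0.39 [176. 199.] [ 68.3 -98.1] [  38.1 -129.5]
wrist 0.9 [167. 163.] [  -4.4 -141.9] [   0.7 -158.3]
wrist 0.88 [169. 196.] [  26.3 -143.4] [  36.2 -160. ]
wrist 0.86 [206. 143.] [ -22.  -105.4] [ -19.6 -116. ]
wrist 0.84 [198. 221.] [  50.3 -117.7] [  63.9 -130.3]
wrist 0.64 [540.  46.] [-98.7 171.7] [-108.4  204.5]
wrist 0.59 [207.  94.] [ -62.9 -102.3] [ -67.  -112.5]
```

View pics/w5.png

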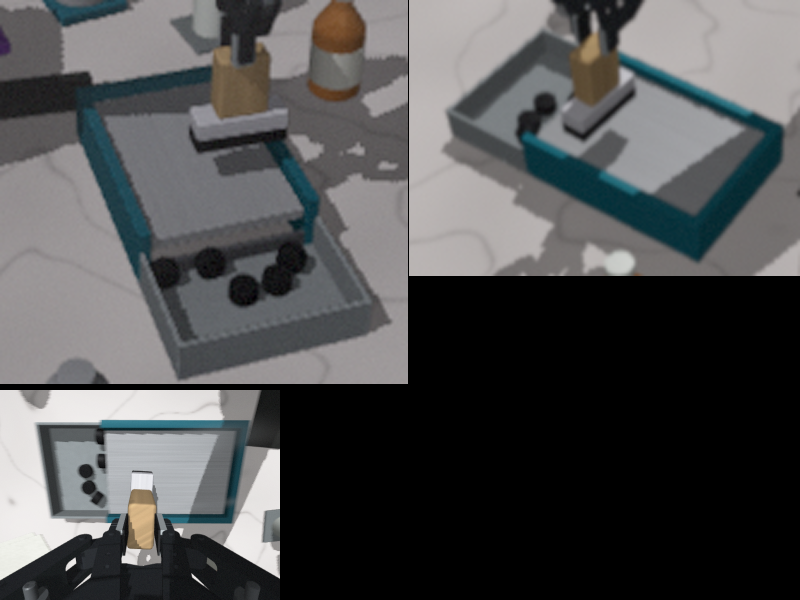

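All five blanks are in the tray and the deck is empty. Next I park the wiper.

Request:
{"fn": "step_arm", "kwargs": {
  "plan": "0 0 0 0 0 0.58 0; 0.47 0.67 0 0 0 0 0; 0.47 0.67 0 0 0 0 0; 0.47 0.67 0 0 0 0 0; 0.47 0.67 0 0 0 0 0; 0.47 0.67 0 0 0 0 0; 0.47 0.67 0 0 0 0 0; 0.47 0.67 0 0 0 0 0"
}}

```text
clock: 16.2
eef_pos: [0.4385, 0.1356, 0.1496]
eef_rot: [-3.141, 0.001, 3.017]
wrist_force: [1.0, -0.0, -3.0]
width: 0.0252
grip_force: 59.4
```

Request:
{"fn": "step_arm", "kwargs": {
  "plan": "0 0 0.3 0 0 0 0; 0 0 0.3 0 0 0 0; 0 0 0 0 0 0 0; 0 0 0 0 0 0 0; 0 0 0 0 0 0 0; 0 0 0 0 0 0 0; 0 0 0 0 0 0 0; 0 0 0 0 0 0 0"
}}

```text
clock: 17.0
eef_pos: [0.4392, 0.1351, 0.1197]
eef_rot: [3.141, 0.001, 3.019]
wrist_force: [-1.2, -0.4, -3.2]
width: 0.0254
grip_force: 59.5
```

```bash
cat > go.py <<'E'
from h import *
import sys
def tounits(x,y,z,yaw):
    s=robot.observe(); e=s['eef_pos']; R=Ro.from_euler('xyz',s['eef_rot']); G=Ro.from_euler('xyz',[np.pi,0,yaw])
    print('pos',np.round(e,4),'rot',np.round(s['eef_rot'],3),'q6',round(s['qpos'][5],2),'F',np.round(s['wrist_force'],1),'t',s['clock'])
    print('turn units',np.round((R.inv()*G).as_rotvec()/.15,2),'shift units (target axes)',np.round(G.inv().apply(np.array([x,y,z])-e)/.05,2))
if __name__=='__main__': tounits(*map(float,sys.argv[1:]))
E
python3 go.py .4405 .1365 .0632 3.0166
```

```text
pos [0.4392 0.1351 0.1197] rot [3.141e+00 1.000e-03 3.019e+00] q6 -1.22 F [-1.2 -0.4 -3.2] t 17.0
turn units [0.   0.   0.02] shift units (target axes) [-0.02  0.03  1.13]
```

Request:
{"fn": "step_arm", "kwargs": {
  "plan": "-0.02 0.03 0.4 0 0 0 0; 0 0 0.4 0 0 0 0; 0 0 0.2 0 0 0 0; 0 0 0.08 0 0 0 0; 0 0 0.03 0 0 0 0; 0 0 0.02 0 0 0 0; 0 0 0 0 0 0 0; 0 0 0 0 0 0 0"
}}

```text
clock: 17.8
eef_pos: [0.4405, 0.1367, 0.0636]
eef_rot: [3.141, 0.001, 3.019]
wrist_force: [-0.5, -0.9, -3.0]
width: 0.0253
grip_force: 59.5
```

Request:
{"fn": "step_arm", "kwargs": {
  "plan": "0 0 0.02 0 0 0 0; 0 0 0.02 0 0 0 0; 0 0 0 0 0 0 0; 0 0 0 0 0 0 0.35; 0 0 0 0 0 0 0.5; 0 0 0 0 0 0 0.8; 0 0 0 0 0 0 1; 0 0 0 0 0 0 1"
}}

```text
clock: 18.6
eef_pos: [0.4401, 0.1366, 0.0607]
eef_rot: [-3.142, -0.0, 3.019]
wrist_force: [-0.1, -0.2, -0.0]
width: 0.0836
grip_force: 0.0
```

Request:
{"fn": "step_arm", "kwargs": {
  "plan": "0 0 -0.2 0 0 0 1; 0 0 -0.5 0 0 0 1; 0 0 -1 0 0 0 1; 0 0 -1 0 0 0 1; 0 0 -1 0 0 0 1; 0 0 -1 0 0 0 1; 0 0 0 0 0 0 1; 0 0 0 0 0 0 1"
}}

```text
clock: 19.4
eef_pos: [0.4407, 0.1368, 0.2982]
eef_rot: [3.14, 0.004, 3.019]
wrist_force: [-0.1, -0.2, -1.1]
width: 0.0854
grip_force: 0.0
```

Run:
```python
from ov import *
s=robot.observe(); print(s['eef_pos'],s['eef_rot'],s['width'])
im=imaging.capture('wrist'); im2=imaging.capture('scene'); 
T={}
for n,z in dict(wiper=.004,mould=0,cap_grip=.151,post_top=.126,mould_floor=.02,stand=0,stand_floor=.01,brush=.01).items():
    for r in models.pinpoint(n,'wrist')[:3]:
        if r['conf']>.3: print(n,round(r['conf'],2),np.round(r['point'],1),np.round(atz('wrist',r['point'],z,s),4)[:2])
draw('wrist',im,1,(0,0),s)
out=np.zeros((420,800,3),np.uint8); out[:,:560]=im; b=cv2.resize(im2[170:280,290:410],None,fx=2,fy=2,interpolation=cv2.INTER_CUBIC); out[:220,560:]=b
cv2.imwrite('pics/w6.png',out)
```

```text
[0.44065818 0.13677174 0.29821506] [3.14022261 0.00383075 3.01924894] 0.08543863991507422
wiper 0.62 [279.8 176.3] [0.4488 0.1314]
mould 0.88 [506.9 117.5] [0.4039 0.4734]
mould 0.84 [396.4 220. ] [0.5422 0.308 ]
mould 0.75 [369.1 124.8] [0.3896 0.2718]
cap_grip 0.81 [446.2 264.2] [0.5491 0.3112]
cap_grip 0.67 [407.3 121.8] [0.3866 0.2697]
post_top 0.89 [488.7 214.7] [0.5047 0.3726]
post_top 0.73 [457.9  71.6] [0.3433 0.3326]
mould_floor 0.96 [403.9 224.6] [0.544  0.3124]
mould_floor 0.83 [522.4 119. ] [0.4074 0.4814]
stand 0.7 [334.6 302.7] [0.6792 0.1981]
stand_floor 0.87 [337.2 308.5] [0.6845 0.2005]
stand_floor 0.71 [252.1 357. ] [0.7639 0.0423]
brush 0.91 [335.6 307.8] [0.6828 0.1979]
brush 0.48 [150.8 263.7] [ 0.5645 -0.0949]
```

View pics/w6.png

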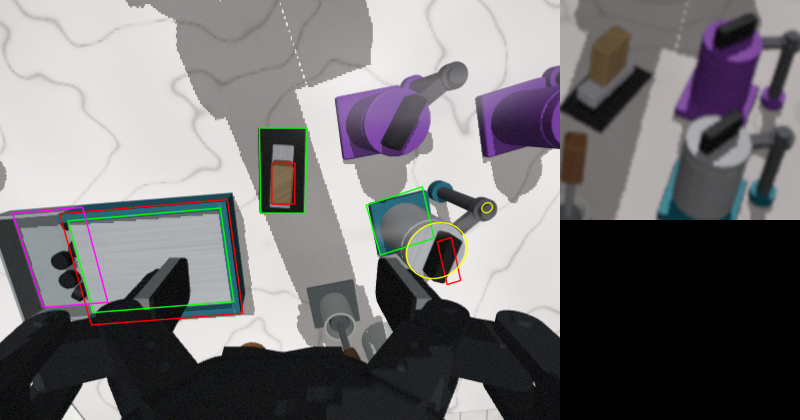

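The wiper stands on the centre of its pad, at (283,183) in the image. Now I look at the cap from close above.

```bash
python3 go.py .546 .312 .28 2.5
```

```text
pos [0.44   0.1366 0.2954] rot [-3.141e+00 -1.000e-03  3.019e+00] q6 -1.22 F [-0.2  0.2  0.6] t 19.9
turn units [-0.   -0.    3.46] shift units (target axes) [0.4  4.08 0.31]
```

Request:
{"fn": "step_arm", "kwargs": {
  "plan": "0 0 0 0 0 0.87 1; 0 0 0 0 0 0.87 1; 0 0 0 0 0 0.86 1; 0 0 0 0 0 0.86 1; 0.1 0.98 0.08 0 0 0 1; 0.1 0.98 0.08 0 0 0 1; 0.1 0.98 0.08 0 0 0 1; 0.1 0.98 0.07 0 0 0 1"
}}

```text
clock: 20.7
eef_pos: [0.542, 0.3073, 0.2801]
eef_rot: [3.141, 0.0, 2.5]
wrist_force: [0.6, 0.1, 1.2]
width: 0.0856
grip_force: 0.0
```

Request:
{"fn": "step_arm", "kwargs": {
  "plan": "0 0.16 0 0 0 0 1; 0 0 0 0 0 0 1; 0 0 0 0 0 0 1; 0 0 0 0 0 0 1; 0 0 0 0 0 0 1; 0 0 0 0 0 0 1; 0 0 0 0 0 0 1; 0 0 0 0 0 0 1"
}}

```text
clock: 21.5
eef_pos: [0.546, 0.3118, 0.2807]
eef_rot: [3.141, 0.0, 2.5]
wrist_force: [-0.2, 0.4, -0.6]
width: 0.0853
grip_force: 0.0
```

Run:
```python
from ov import *
s=robot.observe(); print(s['eef_pos'],s['eef_rot'],s['qpos'][5])
im=imaging.capture('wrist')
for n,z in dict(mould=0,cap_grip=.151,post_top=.126,mould_floor=.02).items():
    for r in models.pinpoint(n,'wrist')[:3]:
        if r['conf']>.3: print(n,round(r['conf'],2),np.round(r['point'],1),np.round(atz('wrist',r['point'],z,s),4)[:2])
cv2.imwrite('pics/w7raw.png',im); np.save('w7.npy',np.r_[s['eef_pos'],s['eef_rot']])
cv2.imwrite('pics/w7.png',cv2.resize(im,(800,600),interpolation=cv2.INTER_CUBIC))
```

```text
[0.54604318 0.31181619 0.28069851] [3.14118078e+00 2.10054760e-04 2.50000512e+00] -0.46444748219091103
mould 0.82 [190.7 100.6] [0.3888 0.2689]
mould 0.78 [283.7 170.9] [0.5453 0.3142]
mould 0.67 [317.2   9. ] [0.4021 0.4753]
cap_grip 0.96 [283.  192.6] [0.5454 0.3124]
cap_grip 0.75 [145.   85.6] [0.3877 0.2703]
post_top 0.59 [304.  120.3] [0.5017 0.372 ]
post_top 0.59 [173.8  10.4] [0.3468 0.3316]
```

View pics/w7.png

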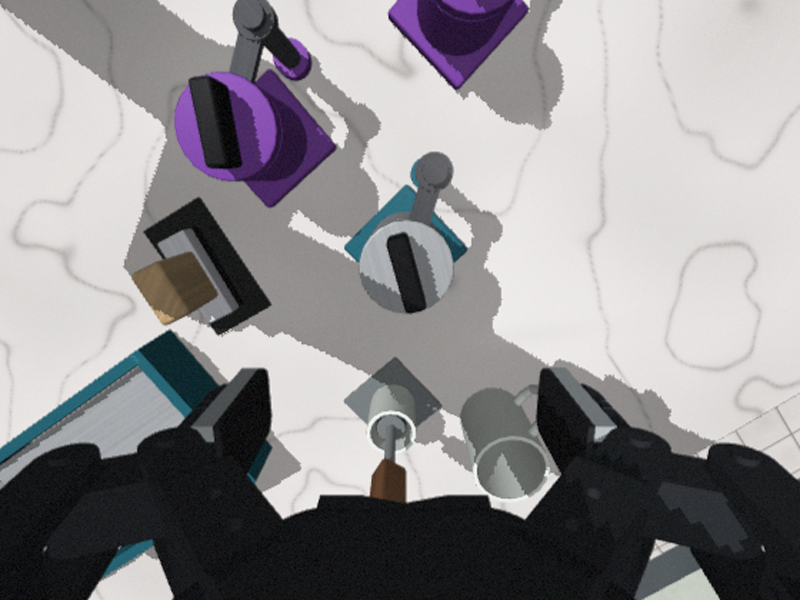

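Run:
```python
from ov import *
from scipy.optimize import minimize
v=np.load('w7.npy'); s=dict(eef_pos=v[:3],eef_rot=v[3:])
im=cv2.imread('pics/w7raw.png'); hsv=cv2.cvtColor(im,cv2.COLOR_BGR2HSV)
bl=(im.max(2)<55).astype('uint8'); bl[:150]=0;bl[230:]=0;bl[:,:255]=0;bl[:,315:]=0
n,l,st,ce=cv2.connectedComponentsWithStats(bl); i=1+st[1:,4].argmax(); bl=(l==i).astype('uint8'); print(st[i],ce[i],cv2.minAreaRect(cv2.findContours(bl,0,2)[0][0]))
def sil(prm):  # box silhouette
    x,y,a=prm; P=W((x,y,a),[(sx*28,sy*8,z) for sx in(-1,1) for sy in(-1,1) for z in(121,151)])
    q=proj('wrist',P,s); m=np.zeros((420*4,560*4),np.uint8); cv2.fillConvexPoly(m,cv2.convexHull(np.int32(np.round(q*4+1.5))),1); return m
B=cv2.resize(bl,None,fx=4,fy=4,interpolation=cv2.INTER_NEAREST)
f=lambda pr:-(sil(pr)&B).sum()/(sil(pr)|B).sum()
best=min(((f((.5454+dx,.3124+dy,a)),dx,dy,a) for a in np.arange(2.4,3.1,.04) for dx in(-.002,0,.002,.004) for dy in (-.004,-.002,0,.002)),key=lambda t:t[0]); print(best)
r=minimize(f,[.5454+best[1],.3124+best[2],best[3]],method='Nelder-Mead',options=dict(initial_simplex=np.array([[0,0,0],[.001,0,0],[0,.001,0],[0,0,.04]])+[.5454+best[1],.3124+best[2],best[3]])); print(r.x,r.fun)
# teal base corners
te=cv2.inRange(hsv,(88,110,30),(105,255,255)); te[:120]=0;te[190:]=0;te[:,:235]=0;te[:,335:]=0
c=max(cv2.findContours(te,0,2)[0],key=cv2.contourArea); print(cv2.approxPolyDP(cv2.convexHull(c),2,True).reshape(-1,2).tolist())
```

```text
[271 163  27  56 852] [284.09037559 190.87793427] ((284.11749267578125, 191.02293395996094), (55.348758697509766, 15.844517707824707), 74.47589111328125)
(np.float64(903101149207360.2), -0.002, -0.004, np.float64(3.0800000000000005))
[0.55417778 0.25751111 4.11555556] 0.0
[[285, 130], [290, 135], [287, 147], [250, 182], [242, 171]]<stdin>:11: RuntimeWarning: overflow encountered in scalar negative
```

Run:
```python
from ov import *
from scipy.optimize import minimize
v=np.load('w7.npy'); s=dict(eef_pos=v[:3],eef_rot=v[3:])
im=cv2.imread('pics/w7raw.png')
bl=(im.max(2)<55).astype('uint8'); bl[:150]=0;bl[230:]=0;bl[:,:255]=0;bl[:,315:]=0
B=cv2.resize(bl,None,fx=4,fy=4,interpolation=cv2.INTER_NEAREST)
def sil(prm):
    P=W(prm,[(sx*28,sy*8,z) for sx in(-1,1) for sy in(-1,1) for z in(121,151)])
    q=proj('wrist',P,s); m=np.zeros((1680,2240),np.uint8); cv2.fillConvexPoly(m,cv2.convexHull(np.int32(np.round(q*4+1.5))),1); return m
f=lambda pr:-float((sil(pr)&B).sum())/float((sil(pr)|B).sum())
b=min(((f((.5454+dx,.3124+dy,a)),.5454+dx,.3124+dy,a) for a in np.arange(2.4,3.1,.04) for dx in(-.002,0,.002,.004) for dy in (-.004,-.002,0,.002)),key=lambda t:t[0]); print(b)
r=minimize(f,b[1:],method='Nelder-Mead',options=dict(initial_simplex=np.array([[0,0,0],[.001,0,0],[0,.001,0],[0,0,.04]])+b[1:])); print(r.x,r.fun)
q=[atz('wrist',u,.012,s)[:2] for u in ((285.5,129.5),(242,172),(326,173))]; print(np.round(q,4)); d=q[0]-q[1]; d2=q[0]-q[2]; print(np.hypot(*d),np.hypot(*d2),np.degrees([np.arctan2(d[1],d[0]),np.arctan2(d2[1],d2[0])]), (q[1]+q[2])/2)
```

```text
(-0.8784508954548393, 0.5474, 0.3124, np.float64(2.7600000000000002))
[0.54717035 0.31289819 2.76301239] -0.8956538891445854
[[0.4991 0.3516]
 [0.5092 0.2661]
 [0.5829 0.3622]]
0.08616574896761824 0.08438743414092174 [  96.71079232 -172.78350337] [0.54604111 0.31416179]
```

The bar fit gives its centre at (0.547,0.313) and its angle at 2.763 rad. The teal base yaw is about 0.12, which predicts the post at (0.501,0.3735), in agreement with the detections.

Request:
{"fn": "step_arm", "kwargs": {
  "plan": "0 0 0 0 0 -0.88 0.5; 0 0 0 0 0 -0.87 0.5; -0.01 0.03 0.7 0 0 0 0.5; 0 0 0.7 0 0 0 0.5; 0 0 0.5 0 0 0 0.5; 0 0 0 0 0 0 0.5; 0 0 0 0 0 0 0.5; 0 0 0 0 0 0 0.5"
}}

```text
clock: 22.55
eef_pos: [0.5479, 0.3137, 0.188]
eef_rot: [3.139, 0.002, 2.763]
wrist_force: [-0.5, 0.6, -0.1]
width: 0.043
grip_force: 0.0
```

```bash
python3 go.py .5465 .313 .128 2.763
python3 - <<'E'
from ov import *
s=robot.observe(); im=imaging.capture('wrist')
P=W((.547,.313,2.763),[(-28,-8,151),(28,-8,151),(28,8,151),(-28,8,151)]); poly('wrist',P,(0,0,255),im,1,(0,0),s)
cv2.imwrite('pics/w8.png',im)
E
```

```text
pos [0.5479 0.3137 0.188 ] rot [3.139e+00 2.000e-03 2.763e+00] q6 -0.73 F [-0.5  0.6 -0.1] t 22.55
turn units [ 0.02  0.02 -0.  ] shift units (target axes) [ 0.02 -0.02  1.2 ]
```

View pics/w8.png

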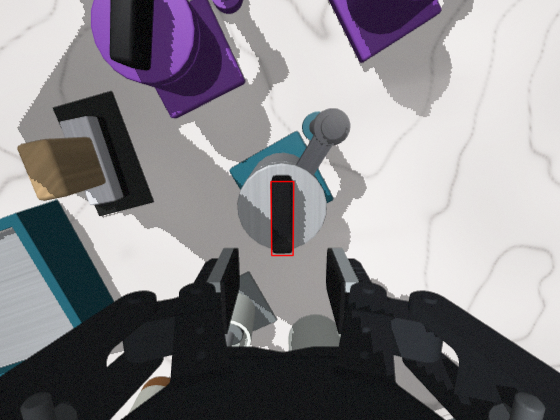

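The bar is aligned with the tool, within the red outline at (283,217). Next I descend and grip.

Request:
{"fn": "step_arm", "kwargs": {
  "plan": "0 -0.01 0.4 0 0 0 0.5; 0 0 0.4 0 0 0 0.5; 0 0 0.3 0 0 0 0.5; 0 0 0.1 0 0 0 0.5; 0 0 0 0 0 0 0; 0 0 0 0 0 0 0; 0 0 0 0 0 0 0; 0 0 0 0 0 0 0",
  "grip_force": 50
}}

```text
clock: 23.4
eef_pos: [0.5474, 0.313, 0.1265]
eef_rot: [3.14, 0.001, 2.763]
wrist_force: [-0.6, -0.3, 0.7]
width: 0.0
grip_force: 0.0
```

Run:
```python
from ov import *
s=robot.observe(); print(s['width'],s['grip_force'],s['wrist_force'],s['moment'],s['eef_pos'])
im=imaging.capture('wrist'); side=imaging.capture('side'); sc=imaging.capture('scene')
out=np.zeros((600,800,3),np.uint8); out[:420,:560]=im
out[:240,560:]=cv2.resize(side[110:230,180:300],None,fx=2,fy=2,interpolation=cv2.INTER_CUBIC); out[240:480,560:]=cv2.resize(sc[160:280,310:430],None,fx=2,fy=2,interpolation=cv2.INTER_CUBIC)
cv2.imwrite('pics/w9.png',out)
```

```text
2.1480362447462506e-05 0.0 [-0.60538575 -0.31147474  0.7156264 ] [ 0.04370846 -0.06064439  0.04485108] [0.54738161 0.31303888 0.12652556]
```

View pics/w9.png

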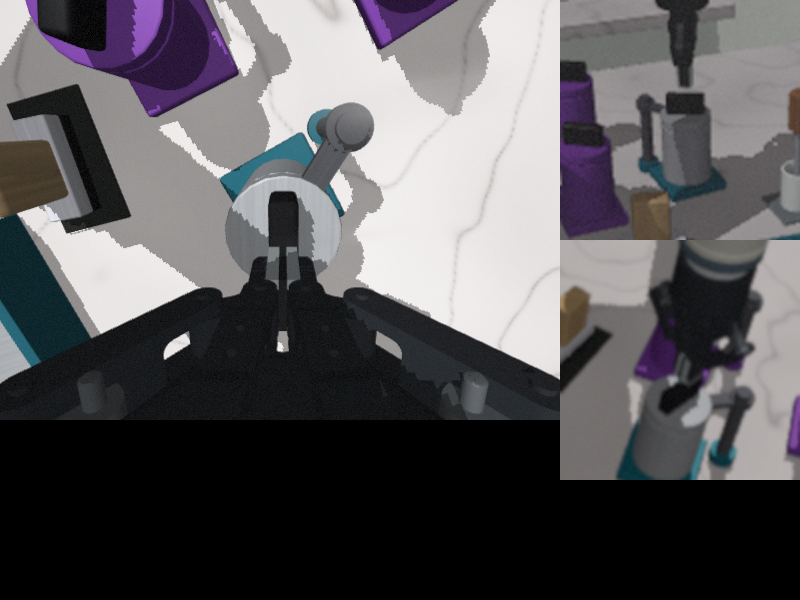

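Run:
```python
from ov import *
s=robot.observe(); t=s['eef_pos']; print(t,s['qpos'],s['width'])
for c in('side','scene','wrist'):
    print(c,'tcp',proj(c,t,s).round(1),'bar top/bottom',proj(c,[[.547,.313,.151],[.547,.313,.121]],s).round(1).tolist(), 'z.2',proj(c,[[t[0],t[1],.2]],s).round(1))
for c in('side','scene','wrist'):
    print(c,[(round(r['conf'],2),np.round(r['point'])) for r in models.pinpoint('cap_grip',c)[:3]])
```

```text
[0.54710868 0.3129301  0.12580734] [ 4.65568336e-01  1.69000905e-01  1.26720987e+00  2.66736748e-05
  1.70474618e+00 -7.26441866e-01] 0.0001005010346240908
side tcp [[242.7 164.1]] bar top/bottom [[242.4, 156.4], [242.7, 165.5]] z.2 [[242. 141.]]
scene tcp [[368.7 239.2]] bar top/bottom [[370.8, 231.9], [368.4, 240.5]] z.2 [[375. 217.]]
wrist tcp [[283.7 237.7]] bar top/bottom [[283.9, 253.7], [283.7, 234.9]] z.2 [[284.6 304.6]]
side [(0.69, array([242., 156.])), (0.64, array([189., 171.])), (0.62, array([181., 141.]))]
scene [(0.98, array([462., 217.])), (0.74, array([371., 230.]))]
wrist [(0.88, array([282., 254.]))]
```

The fingers shut on nothing (width 0). The pictures show the fingertips just above the bar, so the real tips stand well behind the reported TCP. I'll reopen and feel my way down by force.

Request:
{"fn": "step_arm", "kwargs": {
  "plan": "0 0 0 0 0 0 0.4; 0 0 0 0 0 0 0.4; 0 0 0 0 0 0 0.4; 0 0 0 0 0 0 0.4; 0 0 0.06 0 0 0 0.4; 0 0 0.06 0 0 0 0.4; 0 0 0.06 0 0 0 0.4; 0 0 0 0 0 0 0.4"
}}

```text
clock: 24.5
eef_pos: [0.5466, 0.3127, 0.1154]
eef_rot: [-3.141, -0.001, 2.763]
wrist_force: [0.9, -0.1, -0.2]
width: 0.0339
grip_force: 0.0
```

Request:
{"fn": "step_arm", "kwargs": {
  "plan": "0 0 0.05 0 0 0 0.4; 0 0 0.05 0 0 0 0.4; 0 0 0.05 0 0 0 0.4; 0 0 0 0 0 0 0.4; 0 0 0 0 0 0 0; 0 0 0 0 0 0 0; 0 0 0 0 0 0 0; 0 0 0 0 0 0 0",
  "grip_force": 30
}}

```text
clock: 25.3
eef_pos: [0.5472, 0.3134, 0.1091]
eef_rot: [3.14, 0.0, 2.763]
wrist_force: [3.2, 3.5, 0.6]
width: 0.0143
grip_force: 30.8
```

Request:
{"fn": "step_arm", "kwargs": {
  "plan": "0 0 0 0 0 0 0.4; 0 0 0 0 0 0 0.4; 0 0 0.05 0 0 0 0.4; 0 0 0.05 0 0 0 0.4; 0 0 0.05 0 0 0 0.4; 0 0 0.05 0 0 0 0.4; 0 0 0 0 0 0 0.4; 0 0 0 0 0 0 0.4"
}}

```text
clock: 26.1
eef_pos: [0.5469, 0.3128, 0.0987]
eef_rot: [-3.141, -0.0, 2.763]
wrist_force: [0.0, -0.9, 0.4]
width: 0.0342
grip_force: 0.0
```

Request:
{"fn": "step_arm", "kwargs": {
  "plan": "0 0 0.04 0 0 0 0.4; 0 0 0.04 0 0 0 0.4; 0 0 0 0 0 0 0.4; 0 0 0 0 0 0 0; 0 0 0 0 0 0 0; 0 0 0 0 0 0 0; 0 0 0 0 0 0 0; 0 0 0 0 0 0 0",
  "grip_force": 50
}}

```text
clock: 26.9
eef_pos: [0.5472, 0.3134, 0.0951]
eef_rot: [3.14, 0.0, 2.763]
wrist_force: [3.1, 4.5, -0.6]
width: 0.015
grip_force: 50.4
```

Request:
{"fn": "step_arm", "kwargs": {
  "plan": "0 0.02 0 0 0 0 0; 0 0 0 0 0 -0.7 0; 0 0 0 0 0 -0.7 0; 0 0 0 0 0 -0.7 0; 0 0 0 0 0 -0.7 0; 0 0 0 0 0 -0.7 0; 0 0 0 0 0 -0.7 0; 0 0 0 0 0 0 0"
}}

```text
clock: 27.7
eef_pos: [0.5473, 0.3138, 0.0951]
eef_rot: [3.142, -0.0, -2.889]
wrist_force: [0.2, 3.3, 0.8]
width: 0.0151
grip_force: 50.5
```

```bash
python3 -c "
from h import *
s=robot.observe(); print(s['eef_pos'],s['eef_rot'],s['wrist_force'],s['moment'],s['width'])"
```

```text
[0.54726986 0.31379251 0.09505083] [ 3.14157534e+00 -6.32918640e-05 -2.88945461e+00] [0.1577539  3.29540567 0.78252144] [ 0.32158902 -0.03794374  0.00237817] 0.015136104803580236
```

Request:
{"fn": "step_arm", "kwargs": {
  "plan": "0 0 0 0 0 -0.7 0; 0 0 0 0 0 -0.7 0; 0 0 0 0 0 -0.7 0; 0 0 0 0 0 -0.7 0; 0 0 0 0 0 -0.7 0; 0 0 0 0 0 -0.7 0; 0 0 0 0 0 -0.7 0; 0 0 0 0 0 -0.3 0"
}}

```text
clock: 28.5
eef_pos: [0.5495, 0.3161, 0.0952]
eef_rot: [-3.14, 0.007, -2.112]
wrist_force: [8.6, 10.4, -1.8]
width: 0.0146
grip_force: 62.8
```

Request:
{"fn": "step_arm", "kwargs": {
  "plan": "0 0 0 0 0 -0.1 0; 0 0 0 0 0 0 0; 0 0 0 0 0 0 0; 0 0 0 0 0 0 0; 0 0 0 0 0 0 0; 0 0 0 0 0 0 0; 0 0 0 0 0 0 0; 0 0 0 0 0 0 0"
}}

```text
clock: 29.3
eef_pos: [0.5494, 0.316, 0.0952]
eef_rot: [-3.14, 0.007, -2.1]
wrist_force: [9.7, 10.9, -3.6]
width: 0.0151
grip_force: 67.5
```

```bash
python3 -c "
from h import *
s=robot.observe(); print(s['eef_pos'],s['eef_rot'],s['wrist_force'],s['moment'],s['width'],s['qpos'])"
```

```text
[0.54937794 0.3160104  0.0952174 ] [-3.13982942  0.00670617 -2.09995474] [ 9.74904849 10.93706115 -3.61704173] [ 1.79409076 -1.38173329 -1.13084194] 0.015081420677747193 [ 0.46703215  0.17753916  1.31179949  0.00217081  1.64566629 -2.14522667]
```

The stop is felt: moment −1.1 N m after a 1.42 rad turn. I release and regrasp half a turn back so there is range for the swing.

Request:
{"fn": "step_arm", "kwargs": {
  "plan": "0 0 0 0 0 0.1 0; 0 0 0 0 0 0 0.4; 0 0 0 0 0 0 0.4; 0 0 0 0 0 0 0.4; 0 0 -0.5 0 0 0 0.4; 0 0 -1 0 0 0 0.4; 0 0 0 0 0 1 0.4; 0 0 0 0 0 1 0.4"
}}

```text
clock: 30.1
eef_pos: [0.5481, 0.3138, 0.1729]
eef_rot: [-3.14, 0.004, -2.418]
wrist_force: [-0.6, -0.1, -0.1]
width: 0.0345
grip_force: 0.0
```

Request:
{"fn": "step_arm", "kwargs": {
  "plan": "0 0 0 0 0 1 0.4; 0 0 0 0 0 1 0.4; 0 0 0 0 0 1 0.4; 0 0 0 0 0 1 0.4; 0 0 0 0 0 1 0.4; 0 0 0 0 0 1 0.4; 0 0 0 0 0 1 0.4; 0 0 0 0 0 1 0.4"
}}

```text
clock: 30.9
eef_pos: [0.5472, 0.3133, 0.1699]
eef_rot: [-3.141, -0.0, 2.665]
wrist_force: [0.3, 0.9, 0.4]
width: 0.0346
grip_force: 0.0
```

Request:
{"fn": "step_arm", "kwargs": {
  "plan": "0 0 0 0 0 1 0.4; 0 0 0 0 0 1 0.4; 0 0 0 0 0 1 0.4; 0 0 0 0 0 1 0.4; 0 0 0 0 0 1 0.4; 0 0 0 0 0 1 0.4; 0 0 0 0 0 1 0.4; 0 0 0 0 0 1 0.4"
}}

```text
clock: 31.7
eef_pos: [0.5472, 0.3133, 0.1698]
eef_rot: [-3.141, 0.001, 1.465]
wrist_force: [0.3, -0.1, 0.6]
width: 0.0341
grip_force: 0.0
```

Request:
{"fn": "step_arm", "kwargs": {
  "plan": "0 0 0 0 0 1 0.4; 0 0 0 0 0 1 0.4; 0 0 0 0 0 0.8 0.4; 0 0 0 0 0 0 0.4; 0 0 0 0 0 0 0.4; 0 0 0 0 0 0 0.4; 0 0 0 0 0 0 0.4; 0 0 0 0 0 0 0.4"
}}

```text
clock: 32.5
eef_pos: [0.5473, 0.3137, 0.1699]
eef_rot: [-3.142, 0.0, 1.054]
wrist_force: [-0.2, -0.2, 0.4]
width: 0.0344
grip_force: 0.0
```

```bash
cat > barfit.py <<'E'
from ov import *
from scipy.optimize import minimize
def barfit(x0,win=45):
    s=robot.observe(); im=imaging.capture('wrist'); cv2.imwrite('pics/last.png',im)
    u,v=proj('wrist',[[x0[0],x0[1],.14]],s)[0].astype(int)
    bl=(im.max(2)<55).astype('uint8'); m=np.zeros_like(bl); m[v-win:v+win,u-win:u+win]=1; bl*=m
    B=cv2.resize(bl,None,fx=4,fy=4,interpolation=cv2.INTER_NEAREST)
    def sil(prm):
        P=W(prm,[(sx*28,sy*8,z) for sx in(-1,1) for sy in(-1,1) for z in(121,151)])
        q=proj('wrist',P,s); m=np.zeros((1680,2240),np.uint8); cv2.fillConvexPoly(m,cv2.convexHull(np.int32(np.round(q*4+1.5))),1); return m
    f=lambda pr:-float((sil(pr)&B).sum())/float((sil(pr)|B).sum())
    b=min(((f((x0[0]+dx,x0[1]+dy,a)),x0[0]+dx,x0[1]+dy,a) for a in x0[2]+np.arange(-.5,.51,.1) for dx in(-.004,0,.004) for dy in (-.004,0,.004)),key=lambda t:t[0])
    r=minimize(f,b[1:],method='Nelder-Mead',options=dict(initial_simplex=np.array([[0,0,0],[.001,0,0],[0,.001,0],[0,0,.04]])+b[1:]))
    print('bar',np.round(r.x,4),round(r.fun,3)); return r.x
E
python3 go.py .547 .313 .094 1.022; python3 -c "
from barfit import *
barfit((.547,.313,1.02))"
```

```text
pos [0.5473 0.3137 0.1699] rot [-3.142  0.     1.054] q6 0.98 F [-0.2 -0.2  0.4] t 32.5
turn units [-0.    0.    0.21] shift units (target axes) [-0.02  0.    1.52]
bar [0.5488 0.3149 0.956 ] -0.79
```

Request:
{"fn": "step_arm", "kwargs": {
  "plan": "0.02 0.01 0.4 0 0 0.2 0.4; 0 0 0.5 0 0 0 0.4; 0 0 0.4 0 0 0 0.4; 0 0 0.2 0 0 0 0.4; 0 0 0 0 0 0 0; 0 0 0 0 0 0 0; 0 0 0 0 0 0 0; 0 0 0 0 0 0 0"
}}

```text
clock: 33.35
eef_pos: [0.5486, 0.3149, 0.0941]
eef_rot: [-3.141, -0.001, 1.022]
wrist_force: [3.8, 2.9, -11.5]
width: 0.0153
grip_force: 48.1
```

Run:
```python
from h import *
s=robot.observe(); print(s['eef_pos'],s['eef_rot'],s['wrist_force'],s['moment'],s['width'],s['grip_force'])
# swing arc: rows of 0.1 rad about post, tool rotates with the arm
post=np.array([.501,.3735]); c=np.array(s['eef_pos'][:2]); d=c-post; print('radius',np.hypot(*d),'angle',np.degrees(np.arctan2(d[1],d[0])))
r=.075; yaw=s['eef_rot'][2]; a=np.arctan2(d[1],d[0])
for da in (.1,):
    n=[r*(np.cos(a+da)-np.cos(a)),r*(np.sin(a+da)-np.sin(a))]
    R=Ro.from_euler('xyz',[np.pi,0,yaw]); print('per 0.1 rad shift in tool axes before turn, units',np.round(R.inv().apply([*n,0])/.05,3))
```

```text
[0.54862902 0.31489253 0.09411182] [-3.14130601e+00 -6.45097010e-04  1.02240358e+00] [  3.78609542   2.85670747 -11.50164568] [ 0.5971549  -0.56823293 -0.40734188] 0.015340513631351091 48.08356844354421
radius 0.07552058673903568 angle -50.89998497956779
per 0.1 rad shift in tool axes before turn, units [0.144 0.043 0.   ]
```

Request:
{"fn": "step_arm", "kwargs": {
  "plan": "0 0 0.02 0 0 0 0; 0.144 0.043 0 0 0 -0.667 0; 0.144 0.043 0 0 0 -0.667 0; 0.144 0.043 0 0 0 -0.667 0; 0.144 0.043 0 0 0 -0.667 0; 0.144 0.043 0 0 0 -0.667 0; 0 0 0 0 0 0 0; 0 0 0 0 0 0 0"
}}

```text
clock: 34.15
eef_pos: [0.571, 0.3452, 0.0941]
eef_rot: [3.14, -0.001, 1.524]
wrist_force: [3.2, 3.8, -7.3]
width: 0.0151
grip_force: 48.8
```

```bash
cat > arc.py <<'E'
from h import *
s=robot.observe(); print(s['eef_pos'],s['eef_rot'],'F',np.round(s['wrist_force'],1),'M',np.round(s['moment'],2),s['width'],s['grip_force'],'q6',s['qpos'][5],s['clock'])
d=np.array(s['eef_pos'][:2])-[.501,.3735]; print('radius',np.hypot(*d),'arm angle',np.arctan2(d[1],d[0]))
E
python3 arc.py
```

```text
[0.57102392 0.34524644 0.09408426] [ 3.14040090e+00 -1.41897799e-03  1.52352835e+00] F [ 3.2  3.8 -7.3] M [ 0.59 -0.47 -0.36] 0.015052127841191431 48.76017371767375 q6 0.5398091273550195 34.15
radius 0.07550902228475637 arm angle -0.38350653973007953
```

Request:
{"fn": "step_arm", "kwargs": {
  "plan": "0.144 0.043 0 0 0 -0.667 0; 0.144 0.043 0 0 0 -0.667 0; 0.144 0.043 0 0 0 -0.667 0; 0.144 0.043 0 0 0 -0.667 0; 0.144 0.043 0 0 0 -0.667 0; 0.144 0.043 0 0 0 -0.667 0; 0.144 0.043 0 0 0 -0.667 0; 0.144 0.043 0 0 0 -0.667 0"
}}

```text
clock: 34.95
eef_pos: [0.5699, 0.4042, 0.0941]
eef_rot: [3.14, -0.001, 2.328]
wrist_force: [1.4, 5.2, -6.8]
width: 0.015
grip_force: 49.3
```

Request:
{"fn": "step_arm", "kwargs": {
  "plan": "0.144 0.043 0 0 0 -0.667 0; 0.072 0.02 0 0 0 -0.333 0; 0.03 0.01 0 0 0 -0.13 0; 0 0 0 0 0 0 0; 0 0 0 0 0 0 0; 0 0 0 0 0 0 0; 0 0 0 0 0 0 0; 0 0 0 0 0 0 0"
}}

```text
clock: 35.75
eef_pos: [0.5648, 0.4136, 0.0942]
eef_rot: [3.14, 0.002, 2.491]
wrist_force: [5.3, 1.5, -7.1]
width: 0.0152
grip_force: 59.4
```

```bash
python3 arc.py
```

```text
[0.56483049 0.41363044 0.09416493] [3.14011004e+00 1.84604856e-03 2.49080819e+00] F [ 5.3  1.5 -7.1] M [ 0.2  -0.77 -0.9 ] 0.015195095086204993 59.43138658069074 q6 -0.33597832190840865 35.75
radius 0.07539750711503201 arm angle 0.5612578858015935
```

Request:
{"fn": "step_arm", "kwargs": {
  "plan": "0 0 0 0 0 0.1 0; 0 0 0 0 0 0 0.4; 0 0 0 0 0 0 0.4; 0 0 0 0 0 0 0.4; 0 0 -0.3 0 0 0 0.4; 0 0 -1 0 0 0 0.4; 0 0 -1 0 0 0 0.6; 0 0 -1 0 0 0 1"
}}

```text
clock: 36.55
eef_pos: [0.5628, 0.4137, 0.2627]
eef_rot: [3.14, 0.001, 2.478]
wrist_force: [0.6, 1.3, 0.5]
width: 0.062
grip_force: 0.0
```

```bash
python3 go.py .64 .25 .33 2.5
python3 - <<'E'
from ov import *
s=robot.observe(); 
ims={c:imaging.capture(c) for c in('scene','side')}
for c,(u,v) in dict(scene=(296,250),side=(300,168)).items():
    h=cv2.cvtColor(ims[c],cv2.COLOR_BGR2HSV); m=((h[...,0]<16)&(h[...,1]>110)&(h[...,2]>35)).astype('uint8'); m[:v-35]=0;m[v+35:]=0;m[:,:u-20]=0;m[:,u+20:]=0
    n,l,st,ce=cv2.connectedComponentsWithStats(m); i=1+st[1:,4].argmax(); print(c,st[i],ce[i],cv2.minAreaRect(cv2.findContours((l==i).astype('uint8'),0,2)[0][0]))
    ims[c]=ce[i]
print('handle mid',tri(list(ims.items())))
for n,z in dict(stand_floor=.01,brush=.01,stand=0).items():
    for c in('scene','side'):
        for r in models.pinpoint(n,c)[:2]:
            if r['conf']>.4: print(n,c,round(r['conf'],2),np.round(r['point'],1),np.round(atz(c,r['point'],z),4)[:2])
for c in ('scene','side'): print([(round(r['conf'],2),np.round(atz(c,r['point'],.151),4)[:2]) for r in models.pinpoint('cap_grip',c)[:3]])
E
```

```text
pos [0.5628 0.4137 0.2627] rot [3.140e+00 1.000e-03 2.478e+00] q6 -0.32 F [0.6 1.3 0.5] t 36.55
turn units [ 0.01  0.   -0.14] shift units (target axes) [-3.2  -1.7  -1.35]
scene [292 237  11  24 212] [296.51886792 247.87735849] ((296.6219787597656, 248.40243530273438), (9.497111320495605, 23.632347106933594), 6.340191841125488)
side [295 155   9   8  33] [298.09090909 157.66666667] ((298.076904296875, 157.88461303710938), (6.1017022132873535, 8.59785270690918), 33.6900634765625)
handle mid [0.68077481 0.20221976 0.1753405 ]
stand_floor scene 0.92 [288.6 287.2] [0.678  0.1873]
stand_floor side 0.96 [298.4 209.3] [0.6805 0.1983]
brush scene 0.9 [290.8 291.3] [0.6853 0.1969]
stand scene 0.95 [287.7 290.7] [0.6815 0.1874]
stand side 0.59 [294.6 306.4] [ 0.5259 -0.1664]
stand side 0.56 [298.3 215.9] [0.6731 0.1797]
[(0.96, array([0.4043, 0.474 ])), (0.74, array([0.5567, 0.4148])), (0.65, array([0.3854, 0.2773]))]
[(0.96, array([0.3861, 0.2847])), (0.88, array([0.5633, 0.4245])), (0.78, array([0.3952, 0.4667]))]
```

```bash
python3 go.py .681 .195 .28 2.5
```

```text
pos [0.563  0.4137 0.2569] rot [-3.138e+00 -1.000e-03  2.478e+00] q6 -0.32 F [ 0.7 -0.8 -0.1] t 37.05
turn units [-0.02 -0.01 -0.15] shift units (target axes) [-4.51 -2.09 -0.46]
```

Request:
{"fn": "step_arm", "kwargs": {
  "plan": "0 0 -0.46 0 0 -0.15 1; -0.65 -0.3 0 0 0 0 1; -0.65 -0.3 0 0 0 0 1; -0.65 -0.3 0 0 0 0 1; -0.65 -0.3 0 0 0 0 1; -0.65 -0.3 0 0 0 0 1; -0.65 -0.3 0 0 0 0 1; -0.61 -0.29 0 0 0 0 1"
}}

```text
clock: 37.85
eef_pos: [0.682, 0.1938, 0.2808]
eef_rot: [-3.14, -0.001, 2.5]
wrist_force: [-0.3, -0.5, 0.9]
width: 0.0851
grip_force: 0.0
```

Request:
{"fn": "step_arm", "kwargs": {
  "plan": "0 0 0 0 0 0 1; 0 0 0 0 0 0 1; 0 0 0 0 0 0 1; 0 0 0 0 0 0 1; 0 0 0 0 0 0 1; 0 0 0 0 0 0 1; 0 0 0 0 0 0 1; 0 0 0 0 0 0 1"
}}

```text
clock: 38.65
eef_pos: [0.6816, 0.1955, 0.2819]
eef_rot: [3.142, 0.0, 2.501]
wrist_force: [-0.4, 0.3, 0.4]
width: 0.0854
grip_force: 0.0
```

Run:
```python
from ov import *
s=robot.observe(); print(s['eef_pos'],s['eef_rot'],s['qpos'])
im=imaging.capture('wrist'); cv2.imwrite('pics/w10raw.png',im)
for n,z in dict(stand_floor=.01,brush=.01,stand=0).items():
    for r in models.pinpoint(n,'wrist')[:2]:
        if r['conf']>.4: print(n,round(r['conf'],2),np.round(r['point'],1),np.round(atz('wrist',r['point'],z,s),4)[:2])
h=cv2.cvtColor(im,cv2.COLOR_BGR2HSV); m=((h[...,0]<16)&(h[...,1]>110)&(h[...,2]>35)).astype('uint8'); m[:120]=0;m[320:]=0;m[:,:200]=0;m[:,380:]=0
n,l,st,ce=cv2.connectedComponentsWithStats(m); i=1+st[1:,4].argmax(); c=cv2.findContours((l==i).astype('uint8'),0,2)[0][0]; print(st[i],ce[i],cv2.minAreaRect(c),cv2.approxPolyDP(cv2.convexHull(c),2,True).reshape(-1,2).tolist())
print('expected top/bottom of handle at .683,.196', proj('wrist',[[.683,.196,.19],[.683,.196,.128]],s))
cv2.imwrite('pics/w10.png',cv2.resize(im[60:360,130:430],(600,600),interpolation=cv2.INTER_CUBIC))
```

```text
[0.68155627 0.19554003 0.28192705] [3.14157292e+00 5.97855803e-05 2.50071823e+00] [ 2.31445535e-01  4.65571192e-01  6.29978232e-01 -3.72223280e-05
  2.04598968e+00 -6.98493403e-01]
stand_floor 0.7 [285.3 172.1] [0.6825 0.1994]
brush 0.59 [280.1 174.5] [0.6808 0.1913]
stand 0.8 [281.3 171.3] [0.6792 0.1946]
[ 208  275   44   44 1322] [230.16414523 294.80257186] ((229.94601440429688, 295.2902526855469), (42.196533203125, 40.89235305786133), 14.620874404907227) [[224, 276], [240, 277], [250, 287], [249, 305], [246, 311], [236, 318], [213, 312], [209, 306], [209, 292], [217, 279]]
expected top/bottom of handle at .683,.196 [[284.49069697 203.13332227]
 [284.0970686  189.63021445]]
```

View pics/w10.png

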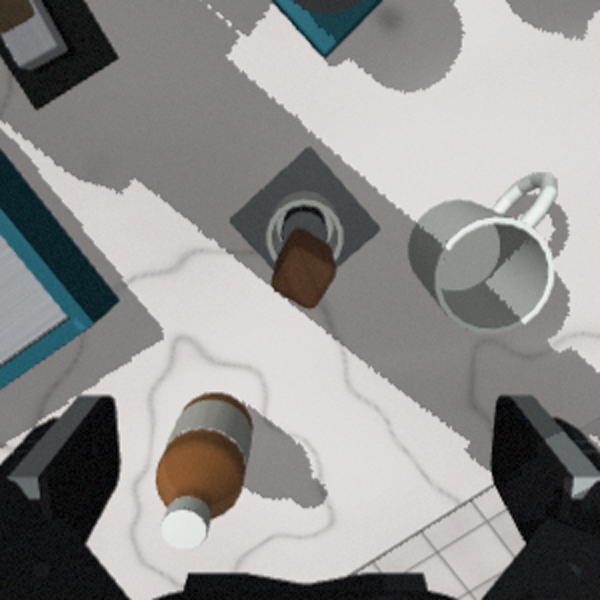

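The view (crop scale 2, offset 130,60) shows the handle's top face at (303,282), that is (281,201) in the raw picture, almost upright, with its edges about 21° off the tool's axes. The mug is at (490,265) and the bottle at (200,470), both clear of the fingers.

Request:
{"fn": "step_arm", "kwargs": {
  "plan": "0 0 0 0 0 0.84 0.8; 0 0 0 0 0 0.84 0.8; 0 0 0 0 0 0.84 0.8; 0.02 -0.02 0.6 0 0 0 0.8; 0 0 0.6 0 0 0 0.8; 0 0 0.6 0 0 0 0.8; 0 0 0.6 0 0 0 0.8; 0 0 0.5 0 0 0 0.8"
}}

```text
clock: 39.65
eef_pos: [0.6797, 0.1955, 0.1347]
eef_rot: [-3.14, -0.0, 2.122]
wrist_force: [0.1, -0.2, 0.5]
width: 0.068
grip_force: 0.0
```

Request:
{"fn": "step_arm", "kwargs": {
  "plan": "0 0 0.3 0 0 0 0.8; 0 0 0.08 0 0 0 0.8; 0 0 0 0 0 0 0.8; 0 0 0 0 0 0 0; 0 0 0 0 0 0 0; 0 0 0 0 0 0 0; 0 0 0 0 0 0 0; 0 0 0 0 0 0 0",
  "grip_force": 40
}}

```text
clock: 40.45
eef_pos: [0.6808, 0.1958, 0.1194]
eef_rot: [3.139, 0.001, 2.122]
wrist_force: [-0.3, -0.1, 4.5]
width: 0.0238
grip_force: 40.5
```

```bash
python3 go.py .546 .3135 .3 2.12
```

```text
pos [0.6808 0.1958 0.1194] rot [3.139e+00 1.000e-03 2.122e+00] q6 -0.32 F [-0.3 -0.1  4.5] t 40.45
turn units [0.02 0.01 0.02] shift units (target axes) [ 3.42 -1.07 -3.61]
```

Request:
{"fn": "step_arm", "kwargs": {
  "plan": "0 0 -0.1 0 0 0 0; 0 0 -0.3 0 0 0 0; 0 0 -0.5 0 0 0 0; 0 0 -0.6 0 0 0 0; 0 0 -0.6 0 0 0 0; 0 0 -0.6 0 0 0 0; 0 0 0 0 0 0 0; 0.4 -0.13 0 0 0 0 0"
}}

```text
clock: 41.25
eef_pos: [0.6657, 0.2078, 0.2533]
eef_rot: [3.14, 0.001, 2.12]
wrist_force: [0.3, -0.8, -1.5]
width: 0.0236
grip_force: 39.8
```

Request:
{"fn": "step_arm", "kwargs": {
  "plan": "0.6 -0.19 0 0 0 0 0; 0.6 -0.19 0 0 0 0 0; 0.6 -0.19 0 0 0 0 0; 0.6 -0.19 0 0 0 0 0; 0.4 -0.12 0 0 0 0 0; 0.22 -0.06 0 0 0 0 0; 0 0 0 0 0 0 0; 0 0 0 0 0 0 0"
}}

```text
clock: 42.05
eef_pos: [0.5455, 0.3127, 0.2524]
eef_rot: [-3.141, 0.001, 2.122]
wrist_force: [0.6, -0.7, -0.7]
width: 0.0237
grip_force: 39.9
```

```bash
python3 go.py .546 .3135 .14 2.12
python3 - <<'E'
from ov import *
s=robot.observe(); ims={c:imaging.capture(c) for c in('scene','side')}
o=[]
for c in ims:
    r=models.pinpoint('brush',c)[:2]; print(c,[(round(q['conf'],2),np.round(q['point'],1)) for q in r],'expect tip',proj(c,[[*s['eef_pos'][:2],s['eef_pos'][2]-.1094]]).round(1), 'mould rim ctr',proj(c,[[.546,.3135,.105]]).round(1)); o.append((c,r[0]['point']))
print(tri(o))
a=[cv2.resize(ims['scene'][130:300,290:440],None,fx=2.6,fy=2.6,interpolation=cv2.INTER_CUBIC),cv2.resize(ims['side'][60:230,170:320],None,fx=2.6,fy=2.6,interpolation=cv2.INTER_CUBIC)]
cv2.imwrite('pics/w11.png',np.hstack(a)); print(np.hstack(a).shape)
E
```

```text
pos [0.5455 0.3127 0.2524] rot [-3.141e+00  1.000e-03  2.122e+00] q6 -0.08 F [ 0.6 -0.7 -0.7] t 42.05
turn units [-0.    0.    0.01] shift units (target axes) [0.01 0.02 2.25]
scene [(0.8, array([370. , 232.6]))] expect tip [[370.3 233.7]] mould rim ctr [[367.5 244.8]]
side [(0.35, array([310.3, 315.4]))] expect tip [[242.1 158.9]] mould rim ctr [[242.5 170.3]]
[ 0.51352162  0.1336243  -0.11650391]
(442, 780, 3)
```

Request:
{"fn": "step_arm", "kwargs": {
  "plan": "0.01 0.02 0.2 0 0 0 0; 0 0 0.4 0 0 0 0; 0 0 0.4 0 0 0 0; 0 0 0.4 0 0 0 0; 0 0 0.4 0 0 0 0; 0 0 0.3 0 0 0 0; 0 0 0.1 0 0 0 0; 0 0 0 0 0 0 0"
}}

```text
clock: 43.05
eef_pos: [0.5454, 0.3139, 0.1418]
eef_rot: [-3.14, -0.0, 2.122]
wrist_force: [0.3, 0.2, -0.8]
width: 0.0237
grip_force: 39.8
```

Request:
{"fn": "step_arm", "kwargs": {
  "plan": "0 0 0.1 0 0 0 0; 0 0 0.06 0 0 0 0; 0 0 0.04 0 0 0 0; 0 0 0.03 0 0 0 0; 0 0 0 0 0 0 0; 0 0 0 0 0 0 0; 0 0 0 0 0 0 0; 0 0 0 0 0 0 0"
}}

```text
clock: 43.85
eef_pos: [0.5457, 0.3143, 0.1316]
eef_rot: [3.141, 0.0, 2.122]
wrist_force: [-1.0, -0.0, -0.7]
width: 0.0237
grip_force: 39.8
```

Request:
{"fn": "step_arm", "kwargs": {
  "plan": "0 0 0.03 0 0 0 0; 0 0 0.02 0 0 0 0; 0 0 0 0 0 0 0; 0 0 0 0 0 0 0; 0 0 0 0 0 0 0; 0 0 0 0 0 0 0; 0 0 0 0 0 0 0; 0 0 0 0 0 0 0"
}}

```text
clock: 44.65
eef_pos: [0.5458, 0.3143, 0.1294]
eef_rot: [3.141, 0.0, 2.122]
wrist_force: [-1.3, -1.3, 5.7]
width: 0.0231
grip_force: 40.6
```

Floor felt at exactly the expected height (tip 20 mm, 5.7 N). Next: up near the mouth, second stroke, and up.

Request:
{"fn": "step_arm", "kwargs": {
  "plan": "0 0 -0.4 0 0 0 0; 0 0 -0.4 0 0 0 0; 0 0 -0.4 0 0 0 0; 0 0 -0.3 0 0 0 0; 0 0 -0.1 0 0 0 0; 0 0 0 0 0 0 0; 0 0 0 0 0 0 0; 0 0 0 0 0 0 0"
}}

```text
clock: 45.45
eef_pos: [0.5453, 0.314, 0.2071]
eef_rot: [-3.139, -0.0, 2.122]
wrist_force: [-0.0, 1.3, -0.9]
width: 0.0234
grip_force: 39.9
```

Request:
{"fn": "step_arm", "kwargs": {
  "plan": "0 0 0.3 0 0 0 0; 0 0 0.4 0 0 0 0; 0 0 0.4 0 0 0 0; 0 0 0.3 0 0 0 0; 0 0 0.1 0 0 0 0; 0 0 0.07 0 0 0 0; 0 0 0.03 0 0 0 0; 0 0 0 0 0 0 0"
}}

```text
clock: 46.25
eef_pos: [0.5461, 0.3144, 0.1299]
eef_rot: [3.14, 0.0, 2.122]
wrist_force: [0.6, 0.3, -1.1]
width: 0.0232
grip_force: 39.9
```

Request:
{"fn": "step_arm", "kwargs": {
  "plan": "0 0 0 0 0 0 0; 0 0 0 0 0 0 0; 0 0 0 0 0 0 0; 0 0 -0.4 0 0 0 0; 0 0 -0.4 0 0 0 0; 0 0 -0.4 0 0 0 0; 0 0 -0.3 0 0 0 0; 0 0 -0.1 0 0 0 0"
}}

```text
clock: 47.05
eef_pos: [0.5463, 0.3145, 0.2114]
eef_rot: [3.138, 0.0, 2.122]
wrist_force: [0.3, -0.3, -0.5]
width: 0.023
grip_force: 39.9
```

Request:
{"fn": "step_arm", "kwargs": {
  "plan": "0 0 -0.4 0 0 0 0; 0 0 -0.45 0 0 0 0; 0 0 0 0 0 0 0; -0.4 0.13 0 0 0 0 0; -0.6 0.19 0 0 0 0 0; -0.6 0.19 0 0 0 0 0; -0.6 0.19 0 0 0 0 0; -0.6 0.19 0 0 0 0 0"
}}

```text
clock: 47.85
eef_pos: [0.6576, 0.2175, 0.2492]
eef_rot: [-3.139, -0.001, 2.123]
wrist_force: [-0.3, -0.4, -1.5]
width: 0.0229
grip_force: 39.9
```

Request:
{"fn": "step_arm", "kwargs": {
  "plan": "-0.4 0.13 0 0 0 0 0; -0.2 0.06 0 0 0 0 0; 0 0 0 0 0 0 0; 0 0 0 0 0 0 0; 0 0 0 0 0 0 0; 0 0 0 0 0 0 0; 0 0 0 0 0 0 0; 0 0 0 0 0 0 0"
}}

```text
clock: 48.65
eef_pos: [0.6805, 0.1982, 0.2517]
eef_rot: [3.141, 0.0, 2.123]
wrist_force: [0.4, -1.0, -1.0]
width: 0.0234
grip_force: 39.9
```

```bash
python3 go.py .6808 .1955 .1194 2.12
python3 - <<'E'
from ov import *
s=robot.observe(); imaging.capture('scene'); imaging.capture('side')
T=[*s['eef_pos'][:2],s['eef_pos'][2]-.1094]
for c in ('scene','side'):
    print(c,'brush',[(round(q['conf'],2),np.round(q['point'],1)) for q in models.pinpoint('brush',c)[:2]],'expect',proj(c,[T]).round(1),'floor',[(round(q['conf'],2),np.round(q['point'],1)) for q in models.pinpoint('stand_floor',c)[:2]],'expect',proj(c,[[.681,.195,.01]]).round(1))
E
```

```text
pos [0.6805 0.1982 0.2517] rot [3.141 0.    2.123] q6 -0.32 F [ 0.4 -1.  -1. ] t 48.65
turn units [0.   0.   0.02] shift units (target axes) [-0.05 -0.02  2.65]
scene brush [(0.97, array([292.4, 256.5])), (0.73, array([359.9, 271.4]))] expect [[296.  255.4]] floor [(0.63, array([292.4, 290.7]))] expect [[290.9 289.6]]
side brush [(0.71, array([298.5, 168.1])), (0.29, array([244.2, 379.3]))] expect [[299.8 169.7]] floor [(0.94, array([302.4, 211.7]))] expect [[299.  209.9]]
```

Request:
{"fn": "step_arm", "kwargs": {
  "plan": "-0.05 -0.02 0 0 0 0 0; 0 0 0.4 0 0 0 0; 0 0 0.5 0 0 0 0; 0 0 0.5 0 0 0 0; 0 0 0.4 0 0 0 0; 0 0 0.4 0 0 0 0; 0 0 0.2 0 0 0 0; 0 0 0 0 0 0 0"
}}

```text
clock: 49.75
eef_pos: [0.6804, 0.1947, 0.1291]
eef_rot: [-3.138, -0.001, 2.122]
wrist_force: [0.4, -0.3, -0.5]
width: 0.0236
grip_force: 39.8
```

Request:
{"fn": "step_arm", "kwargs": {
  "plan": "0 0 0.1 0 0 0 0; 0 0 0.08 0 0 0 0; 0 0 0.04 0 0 0 0; 0 0 0.02 0 0 0 0; 0 0 0 0 0 0 0; 0 0 0 0 0 0 0; 0 0 0 0 0 0 0; 0 0 0 0 0 0 0"
}}

```text
clock: 50.55
eef_pos: [0.6813, 0.1951, 0.1195]
eef_rot: [3.141, 0.0, 2.122]
wrist_force: [0.4, 1.4, -0.4]
width: 0.0237
grip_force: 40.0
```

Request:
{"fn": "step_arm", "kwargs": {
  "plan": "0 0 0.02 0 0 0 0; 0 0 0 0 0 0 0; 0 0 0 0 0 0 0.4; 0 0 0 0 0 0 0.6; 0 0 0 0 0 0 0.8; 0 0 0 0 0 0 0.8; 0 0 -0.3 0 0 0 0.8; 0 0 -0.5 0 0 0 0.8"
}}

```text
clock: 51.35
eef_pos: [0.6802, 0.1949, 0.1569]
eef_rot: [-3.137, -0.001, 2.122]
wrist_force: [0.1, 0.0, 0.8]
width: 0.068
grip_force: 0.0
```

Request:
{"fn": "step_arm", "kwargs": {
  "plan": "0 0 -0.8 0 0 0 0.8; 0 0 -0.8 0 0 0 0.8; 0 0 -0.5 0 0 0 0.8; 0 0 0 0 0 -0.8 0.8; 0 0 0 0 0 -0.8 0.8; 0 0 0 0 0 -0.8 0.8; 0 0 0 0 0 0 0.8; 0 0 0 0 0 0 0.8"
}}

```text
clock: 52.15
eef_pos: [0.6812, 0.1951, 0.2643]
eef_rot: [3.141, 0.001, 2.479]
wrist_force: [-0.8, 0.0, -0.9]
width: 0.0683
grip_force: 0.0
```

```bash
python3 go.py .564 .4137 .22 2.485
python3 - <<'E'
from ov import *
imaging.capture('scene'); imaging.capture('side')
for c in ('scene','side'):
    print(c,'brush',[(round(q['conf'],2),np.round(q['point'],1),np.round(q['point'],1)) for q in models.pinpoint('brush',c)[:2]],'expect',proj(c,[[.681,.195,.01]]).round(1),[(np.round(q['bbox']).tolist(),round(q['conf'],2)) for q in models.search_frame('brush',c)[:2]],'exp top',proj(c,[[.681,.195,.19]]).round(1))
E
```

```text
pos [0.6812 0.1951 0.2643] rot [3.141e+00 1.000e-03 2.479e+00] q6 -0.68 F [-0.8  0.  -0.9] t 52.15
turn units [ 0.    0.   -0.04] shift units (target axes) [4.53 2.03 0.89]
scene brush [(0.82, array([290.7, 290.7]), array([290.7, 290.7]))] expect [[290.9 289.6]] [([295.0, 262.0, 21.0, 44.0], 0.56)] exp top [[295.9 240.7]]
side brush [] expect [[299.  209.9]] [([300.0, 175.0, 12.0, 45.0], 0.83), ([242.0, 148.0, 25.0, 21.0], 0.69)] exp top [[301.  154.9]]
```

Request:
{"fn": "step_arm", "kwargs": {
  "plan": "0.65 0.29 0 0 0 -0.04 0.4; 0.65 0.29 0 0 0 0 0.4; 0.65 0.29 0 0 0 0 0.4; 0.65 0.29 0 0 0 0 0.4; 0.65 0.29 0 0 0 0 0.4; 0.65 0.29 0 0 0 0 0.4; 0.63 0.29 0 0 0 0 0.4; 0 0 0 0 0 0 0.4"
}}

```text
clock: 53.25
eef_pos: [0.5604, 0.4176, 0.2631]
eef_rot: [3.141, -0.002, 2.494]
wrist_force: [-0.1, -1.4, -0.4]
width: 0.0341
grip_force: 0.0
```

Request:
{"fn": "step_arm", "kwargs": {
  "plan": "0 0 0.9 0 0 0 0.4; 0 0 0.8 0 0 0 0.4; 0 0 0 0 0 0 0.4; 0 0 0 0 0 0 0.4; 0 0 0 0 0 0 0.4; 0 0 0 0 0 0 0.4; 0 0 0 0 0 0 0.4; 0 0 0 0 0 0 0.4"
}}

```text
clock: 54.05
eef_pos: [0.5637, 0.4137, 0.18]
eef_rot: [3.139, 0.001, 2.488]
wrist_force: [0.1, -0.5, -0.2]
width: 0.0341
grip_force: 0.0
```

```bash
python3 go.py .564 .4137 .0945 2.485; python3 -c "
from barfit import *
barfit((.564,.4137,2.48))"
```

```text
pos [0.5637 0.4137 0.18  ] rot [3.139e+00 1.000e-03 2.488e+00] q6 -0.33 F [ 0.1 -0.5 -0.2] t 54.05
turn units [0.01 0.01 0.02] shift units (target axes) [-0.    0.    1.71]
bar [0.5633 0.414  2.4261] -0.815
```

Request:
{"fn": "step_arm", "kwargs": {
  "plan": "0 0 0.5 0 0 0 0.4; 0 0 0.5 0 0 0 0.4; 0 0 0.5 0 0 0 0.4; 0 0 0.2 0 0 0 0.4; 0 0 0 0 0 0 0.4; 0 0 0 0 0 0 0; 0 0 0 0 0 0 0; 0 0 0 0 0 0 0",
  "grip_force": 50
}}

```text
clock: 54.9
eef_pos: [0.5642, 0.4143, 0.0953]
eef_rot: [3.138, 0.001, 2.488]
wrist_force: [1.9, 4.3, -0.4]
width: 0.0155
grip_force: 49.4
```

Request:
{"fn": "step_arm", "kwargs": {
  "plan": "0 0 0 0 0 0 0; 0 0 0 0 0 0 0; 0 0 0 0 0 0 0; 0 0 0 0 0 0 0; 0 0 0 0 0 0 0; 0 0 0 0 0 0 0; 0 0 0 0 0 0 0; 0 0 0 0 0 0 0"
}}

```text
clock: 55.7
eef_pos: [0.5641, 0.4144, 0.0953]
eef_rot: [3.138, 0.001, 2.488]
wrist_force: [4.0, 4.4, 2.2]
width: 0.0153
grip_force: 49.9
```

```bash
python3 arc.py
python3 - <<'E'
from h import *
s=robot.observe(); d=np.array(s['eef_pos'][:2])-[.501,.3735]; a=np.arctan2(d[1],d[0]); r=np.hypot(*d); da=-.1
R=Ro.from_euler('xyz',[np.pi,0,s['eef_rot'][2]]); print(np.round(R.inv().apply([r*(np.cos(a+da)-np.cos(a)),r*(np.sin(a+da)-np.sin(a)),0])/.05,3))
E
```

```text
[0.56414543 0.41435491 0.09526206] [3.13759040e+00 1.00118960e-03 2.48823862e+00] F [4.  4.4 2.2] M [ 0.6  -0.41 -0.77] 0.015318198415699735 49.91332417353988 q6 -0.33269613644949286 55.7
radius 0.0752095001103805 arm angle 0.574261333912631
[-0.139 -0.058 -0.   ]
```

Request:
{"fn": "step_arm", "kwargs": {
  "plan": "-0.139 -0.058 0 0 0 0.667 0; -0.139 -0.058 0 0 0 0.667 0; -0.139 -0.058 0 0 0 0.667 0; -0.139 -0.058 0 0 0 0.667 0; -0.139 -0.058 0 0 0 0.667 0; -0.139 -0.058 0 0 0 0.667 0; -0.139 -0.058 0 0 0 0.667 0; 0 0 0 0 0 0 0"
}}

```text
clock: 56.5
eef_pos: [0.5757, 0.3643, 0.0953]
eef_rot: [3.137, -0.003, 1.785]
wrist_force: [4.4, 8.8, 0.6]
width: 0.0148
grip_force: 54.5
```

```bash
python3 arc.py
```

```text
[0.57568647 0.36429869 0.09532853] [ 3.13696569 -0.00324382  1.78528447] F [4.4 8.8 0.6] M [ 1.17 -0.59 -0.77] 0.014843943638895863 54.53958890866488 q6 0.29899491410835494 56.5
radius 0.07525112876995167 arm angle -0.12258151557783013
```

Request:
{"fn": "step_arm", "kwargs": {
  "plan": "-0.139 -0.058 0 0 0 0.667 0; -0.139 -0.058 0 0 0 0.667 0; -0.139 -0.058 0 0 0 0.667 0; -0.139 -0.058 0 0 0 0.667 0; -0.139 -0.058 0 0 0 0.667 0; -0.139 -0.058 0 0 0 0.667 0; -0.139 -0.058 0 0 0 0.667 0; 0 0 0 0 0 0 0"
}}

```text
clock: 57.3
eef_pos: [0.5521, 0.3182, 0.0953]
eef_rot: [3.139, -0.006, 1.085]
wrist_force: [7.1, 6.2, 0.1]
width: 0.0147
grip_force: 55.7
```

Request:
{"fn": "step_arm", "kwargs": {
  "plan": "-0.07 -0.03 0 0 0 0.3 0; -0.04 -0.015 0 0 0 0.15 0; 0 0 0 0 0 0 0; 0 0 0 0 0 0 0; 0 0 0 0 0 0 0; 0 0 0 0 0 0 0; 0 0 0 0 0 0 0; 0 0 0 0 0 0 0"
}}

```text
clock: 58.1
eef_pos: [0.5483, 0.3149, 0.0953]
eef_rot: [3.139, -0.006, 1.02]
wrist_force: [7.9, 6.8, 0.4]
width: 0.015
grip_force: 57.0
```

```bash
python3 arc.py
```

```text
[0.54827721 0.31490273 0.09529108] [ 3.13877051 -0.00632023  1.01986504] F [7.9 6.8 0.4] M [ 1.11 -0.97 -0.84] 0.014979138420077405 57.03887913376093 q6 1.0180082354760085 58.1
radius 0.07529126675082269 arm angle -0.8919132088676592
```

Request:
{"fn": "step_arm", "kwargs": {
  "plan": "-0.03 -0.012 0 0 0 0.13 0; -0.02 -0.008 0 0 0 0.08 0; 0 0 0 0 0 0 0; 0 0 0 0 0 0 0; 0 0 0 0 0 0 0; 0 0 0 0 0 0 0; 0 0 0 0 0 0 0; 0 0 0 0 0 0 0"
}}

```text
clock: 58.9
eef_pos: [0.5464, 0.3135, 0.0953]
eef_rot: [3.139, -0.007, 0.988]
wrist_force: [9.0, 7.8, 0.3]
width: 0.0147
grip_force: 57.0
```

```bash
python3 arc.py
```

```text
[0.5463941  0.31346977 0.09530024] [ 3.13862256 -0.00706746  0.98835209] F [9.  7.8 0.3] M [ 1.15 -1.22 -0.9 ] 0.014741026538472785 56.983378222212195 q6 1.0488182367538208 58.9
radius 0.07526123160316503 arm angle -0.9233470639013948
```

No regrasp is needed, because joint 6 has range for the closing turn (1.05 → 2.45).

Request:
{"fn": "step_arm", "kwargs": {
  "plan": "0 0 0 0 0 0.7 0; 0 0 0 0 0 0.7 0; 0 0 0 0 0 0.7 0; 0 0 0 0 0 0.7 0; 0 0 0 0 0 0.7 0; 0 0 0 0 0 0.7 0; 0 0 0 0 0 0.7 0; 0 0 0 0 0 0 0"
}}

```text
clock: 59.7
eef_pos: [0.546, 0.3136, 0.0953]
eef_rot: [-3.139, -0.007, 0.252]
wrist_force: [7.7, 6.9, 1.3]
width: 0.0148
grip_force: 48.9
```

Request:
{"fn": "step_arm", "kwargs": {
  "plan": "0 0 0 0 0 0.7 0; 0 0 0 0 0 0.7 0; 0 0 0 0 0 0.7 0; 0 0 0 0 0 0.7 0; 0 0 0 0 0 0.7 0; 0 0 0 0 0 0.7 0; 0 0 0 0 0 0 0; 0 0 0 0 0 0 0"
}}

```text
clock: 60.5
eef_pos: [0.546, 0.314, 0.0953]
eef_rot: [-3.135, -0.004, -0.375]
wrist_force: [8.5, 7.8, 0.6]
width: 0.0148
grip_force: 49.0
```

```bash
python3 arc.py
```

```text
[0.54602013 0.31396281 0.09530758] [-3.13503463 -0.00376648 -0.37484016] F [8.5 7.8 0.6] M [ 1.19 -1.09 -0.07] 0.014784683020255306 48.99544179439545 q6 2.4126359742328933 60.5
radius 0.07464240955263816 arm angle -0.9233591982828252
```

Request:
{"fn": "step_arm", "kwargs": {
  "plan": "0 0 0 0 0 0.2 0; 0 0 0 0 0 0.2 0; 0 0 0 0 0 0.2 0; 0 0 0 0 0 0 0; 0 0 0 0 0 0 0; 0 0 0 0 0 0 0; 0 0 0 0 0 0 0; 0 0 0 0 0 0 0"
}}

```text
clock: 61.3
eef_pos: [0.546, 0.3141, 0.0953]
eef_rot: [-3.135, -0.003, -0.465]
wrist_force: [8.1, 9.2, -0.6]
width: 0.015
grip_force: 49.0
```

```bash
python3 arc.py
```

```text
[0.54599187 0.31408638 0.09531265] [-3.13456580e+00 -3.05067875e-03 -4.64584926e-01] F [ 8.1  9.2 -0.6] M [ 1.33 -1.04 -0.01] 0.015038516025758928 49.03502583503723 q6 2.502481659074333 61.3
radius 0.07452681889957592 arm angle -0.9226617147604947
```

Request:
{"fn": "step_arm", "kwargs": {
  "plan": "0 0 0 0 0 0.2 0; 0 0 0 0 0 0.2 0; 0 0 0 0 0 0 0; 0 0 0 0 0 0 0; 0 0 0 0 0 0 0; 0 0 0 0 0 0 0; 0 0 0 0 0 0 0; 0 0 0 0 0 0 0"
}}

```text
clock: 62.1
eef_pos: [0.5458, 0.3141, 0.0953]
eef_rot: [-3.135, -0.003, -0.522]
wrist_force: [7.9, 7.0, 0.6]
width: 0.0147
grip_force: 60.9
```

```bash
python3 arc.py
```

```text
[0.54582386 0.31407836 0.09534375] [-3.13485673e+00 -2.88638088e-03 -5.21571550e-01] F [7.9 7.  0.6] M [ 1.09 -1.16  1.56] 0.014716953925670599 60.93193479347974 q6 2.559815773592903 62.1
radius 0.07443191100174804 arm angle -0.9245261883175729
```

The closing stop is felt (+1.56 N m). I nudge the arm toward swing 0 to make sure it sits against that stop.

Request:
{"fn": "step_arm", "kwargs": {
  "plan": "-0.016 0.037 0 0 0 0 0; 0 0 0 0 0 0 0; 0 0 0 0 0 0 0; 0 0 0 0 0 0 0; 0 0 0 0 0 0 0; 0 0 0 0 0 0 0; 0 0 0 0 0 0 0; 0 0 0 0 0 0 0"
}}

```text
clock: 62.9
eef_pos: [0.5454, 0.3143, 0.0954]
eef_rot: [-3.131, -0.004, -0.522]
wrist_force: [13.1, 15.0, -2.7]
width: 0.0149
grip_force: 59.9
```

```bash
python3 arc.py
```

```text
[0.54544604 0.3142726  0.09540379] [-3.13081062 -0.00386399 -0.52247797] F [13.1 15.  -2.7] M [ 2.   -1.77  0.84] 0.014919148036471774 59.94846171699464 q6 2.5605178367282204 62.9
radius 0.07404954320166118 arm angle -0.9270198349161186
```

Request:
{"fn": "step_arm", "kwargs": {
  "plan": "0.016 -0.037 0 0 0 0 0; 0.008 -0.018 0 0 0 0 0; 0 0 0 0 0 0 0; 0 0 0 0 0 0 0.4; 0 0 0 0 0 0 0.4; 0 0 0 0 0 0 0.4; 0 0 -0.3 0 0 0 0.4; 0 0 -1 0 0 0 0.4"
}}

```text
clock: 63.7
eef_pos: [0.5421, 0.3107, 0.1527]
eef_rot: [3.131, 0.007, -0.527]
wrist_force: [1.1, 0.4, 0.8]
width: 0.0343
grip_force: 0.0
```

Request:
{"fn": "step_arm", "kwargs": {
  "plan": "0 0 -1 0 0 0 0.4; 0 0 -1 0 0 0 0.4; 0 0 -0.5 0 0 0 0.4; 0 0 0 0 0 -0.8 0.4; 0 0 0 0 0 -0.8 0.4; 0 0 0 0 0 -0.8 0.4; 0 0 0 0 0 0 0.4; 0 0 0 0 0 0 0.4"
}}

```text
clock: 64.5
eef_pos: [0.5448, 0.3122, 0.2842]
eef_rot: [-3.141, -0.001, -0.17]
wrist_force: [-0.6, -0.6, 0.5]
width: 0.0341
grip_force: 0.0
```

```bash
python3 arc.py
python3 - <<'E'
from ov import *
im2=imaging.capture('side'); im3=imaging.capture('scene')
for c in ('side','scene'):
    for r in models.pinpoint('blank0',c)[:8]: print(c,round(r['conf'],2),np.round(r['point']),loc(atz(c,r['point'],.006)))
    print(c,[(round(r['conf'],2),np.round(atz(c,r['point'],.151),4)[:2]) for r in models.pinpoint('cap_grip',c)[:3]])
    for n in('bottle','jug','weight','wiper'):
        q=models.pinpoint(n,c)[:1]; print(n,[np.round(atz(c,r['point'],0),3)[:2] for r in q])
out=np.zeros((600,800,3),np.uint8)
a=cv2.resize(im2[130:370,160:400],(400,400),interpolation=cv2.INTER_CUBIC); out[:400,:400]=a
out[:400,400:]=cv2.resize(im3[140:380,120:360],(400,400),interpolation=cv2.INTER_CUBIC)
out[400:,:200]=cv2.resize(im2[130:220,200:290],(200,200)); out[400:,400:600]=cv2.resize(im3[200:300,330:430],(200,200))
cv2.imwrite('pics/fin.png',out)
E
python3 -c "
from barfit import *
barfit((.547,.313,-.42))"
```

```text
[0.54478423 0.3122346  0.28418326] [-3.14130796e+00 -5.50127536e-04 -1.69550316e-01] F [-0.6 -0.6  0.5] M [ 0.05  0.03 -0.  ] 0.03412923919234315 0.0 q6 2.20661900551353 64.5
radius 0.07530277468702437 arm angle -0.9502958298011297
side 0.61 [311. 317.] [   4.2 -136.5]
side 0.6 [295. 308.] [-19.3 -97.7]
side 0.54 [324. 315.] [  33.4 -137.5]
side 0.51 [274. 311.] [-68.9 -92. ]
side 0.27 [228. 239.] [-104.5  204.8]
side [(0.89, array([0.5398, 0.322 ])), (0.78, array([0.4003, 0.4649])), (0.61, array([0.3907, 0.2734]))]
bottle [array([0.76 , 0.041])]
jug [array([0.75 , 0.266])]
weight [array([ 0.356, -0.321])]
wiper [array([0.455, 0.151])]
scene 0.57 [169. 191.] [  23.1 -167.5]
scene 0.55 [146. 191.] [  59.6 -220.1]
scene 0.53 [184. 185.] [ -17.6 -148.2]
scene 0.49 [205. 169.] [-100.4 -136.9]
scene 0.42 [193. 182.] [ -38.9 -132.1]
scene [(0.91, array([0.4045, 0.4743])), (0.72, array([0.3853, 0.2727])), (0.58, array([0.5397, 0.3093]))]
bottle [array([0.764, 0.031])]
jug [array([0.765, 0.28 ])]
weight []
wiper [array([0.43 , 0.131])]
bar [ 0.548   0.3131 -0.4764] -0.685
```

View pics/fin.png

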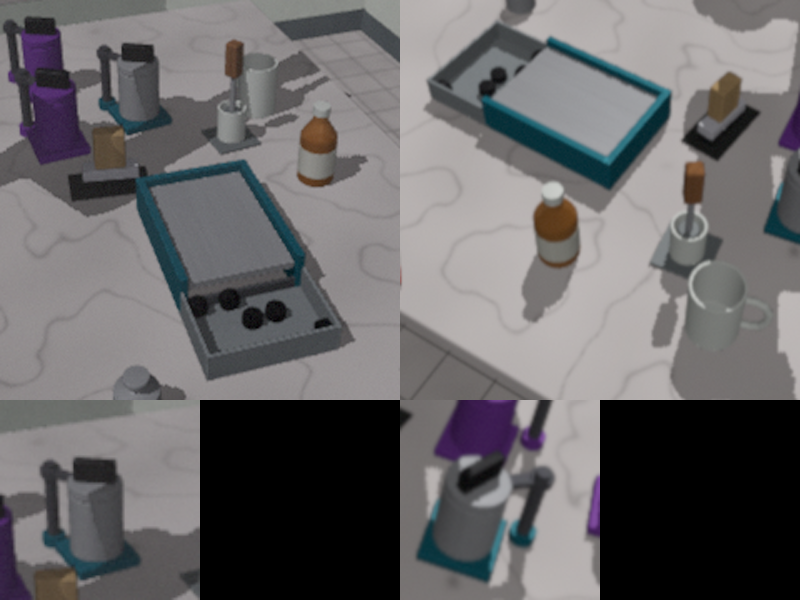

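Run:
```python
from ov import *
for c in('scene','side'):
    im=imaging.capture(c)
    u0,v0,u1,v1={'scene':(125,150,215,230),'side':(250,285,385,360)}[c]
    m=(im.max(2)<45).astype('uint8'); M=np.zeros_like(m); M[v0:v1,u0:u1]=1; m*=M
    n,l,st,ce=cv2.connectedComponentsWithStats(m)
    for i in range(1,n):
        if st[i,4]>=6:
            print(c,st[i],ce[i].round(1),'z.006',loc(atz(c,ce[i],.006)),'z.014',loc(atz(c,ce[i],.014)),'z.022',loc(atz(c,ce[i],.022)))
    print(c,'exp blank at (68,-200) top ctr',proj(c,W(p,[(68,-200,22)])).round(1),'outside (68,-236)',proj(c,W(p,[(68,-236,16)])).round(1),'wall top inner corner',proj(c,W(p,[(84,-216,42),(88,-220,42),(88,-150,42),(20,-220,42)])).round(1).tolist())
```

```text
scene [168 181  16  16 127] [175.3 189. ] z.006 [   8.6 -157.1] z.014 [  14.4 -151.2] z.022 [  20.1 -145.2]
scene exp blank at (68,-200) top ctr [[148.2 191.8]] outside (68,-236) [[138.6 188.4]] wall top inner corner [[138.4, 187.9], [136.3, 188.2], [156.4, 198.3], [153.2, 173.6]]
side [331 291   5   5  17] [333.3 293.1] z.006 [ 82.4 -77.9] z.014 [ 78.4 -85.9] z.022 [ 74.5 -93.9]
side [273 298  63  23 385] [296.2 309. ] z.006 [ -18.7 -101.9] z.014 [ -21.6 -109.7] z.022 [ -24.6 -117.4]
side [306 311  26  17 267] [318.2 318.6] z.006 [  17.9 -144.6] z.014 [  14.6 -151.9] z.022 [  11.3 -159.3]
side [349 321  10   6  42] [353.2 323.6] z.006 [  85.6 -181.3] z.014 [  81.6 -188.3] z.022 [  77.6 -195.3]
side exp blank at (68,-200) top ctr [[350.1 326.1]] outside (68,-236) [[357.1 340.4]] wall top inner corner [[361.1, 323.0], [363.6, 323.9], [349.6, 301.6], [333.6, 331.1]]
```

```bash
python3 - <<'E'
from ov import *
q=tri([('scene',(146,190)),('side',(353.2,323.6))]); print(loc(q),q[2])
print('outside +x at (104,-195)',[proj(c,W(p,[(104,-195,8)])).round(1).tolist() for c in('scene','side')])
for c in('scene','side'):
    print(c,[(np.round(r['bbox']).tolist(),round(r['conf'],2)) for r in models.search_frame('blank0',c)[:7]])
s=robot.observe(); print(s['clock'],s['eef_pos'])
E
python3 go.py .50 -.10 .36 3.1
```

```text
[  72.5 -202.8] 0.031082629053289977
outside +x at (104,-195) [[[141.5, 204.2]], [[363.7, 325.5]]]
scene [([313.0, 222.0, 42.0, 34.0], 0.55), ([178.0, 188.0, 7.0, 9.0], 0.46), ([171.0, 195.0, 9.0, 8.0], 0.42)]
side [([277.0, 313.0, 12.0, 18.0], 0.71), ([353.0, 322.0, 12.0, 8.0], 0.61), ([326.0, 318.0, 14.0, 12.0], 0.6)]
65.45 [0.54482661 0.31242318 0.28340494]
pos [0.5448 0.3124 0.2834] rot [-3.142 -0.    -0.166] q6 2.2 F [-0.   0.5  0.3] t 65.45
turn units [-0.    0.   20.11] shift units (target axes) [ 0.55 -8.28 -1.53]
```

Request:
{"fn": "step_arm", "kwargs": {
  "plan": "0.11 0.93 0 0 0 0 0.4; 0.11 0.93 0 0 0 0 0.4; 0.11 0.93 0 0 0 0 0.4; 0.11 0.93 0 0 0 0 0.4; 0.11 0.93 0 0 0 0 0.4; 0.11 0.93 0 0 0 0 0.4; 0.11 0.93 0 0 0 0 0.4; 0.11 0.93 0 0 0 0 0.4"
}}

```text
clock: 66.25
eef_pos: [0.5262, -0.0635, 0.2836]
eef_rot: [-3.142, -0.001, -0.166]
wrist_force: [1.0, -0.5, 0.0]
width: 0.0342
grip_force: 0.0
```

Request:
{"fn": "step_arm", "kwargs": {
  "plan": "0.11 0.93 0 0 0 0 0.4; 0.11 0.93 0 0 0 0 0.4; 0.11 0.9 0 0 0 0 0.4; 0 0 0 0 0 0 0.4; 0 0 0 0 0 0 0.4; 0 0 0 0 0 0 0.4; 0 0 0 0 0 0 0.4; 0 0 0 0 0 0 0.4"
}}

```text
clock: 67.05
eef_pos: [0.5204, -0.1993, 0.2837]
eef_rot: [3.142, -0.001, -0.164]
wrist_force: [0.6, 0.4, -0.4]
width: 0.0342
grip_force: 0.0
```

Run:
```python
from ov import *
s=robot.observe(); print(s['eef_pos'],s['clock'])
im=imaging.capture('wrist')
m=(im.max(2)<45).astype('uint8'); m[255:]=0
n,l,st,ce=cv2.connectedComponentsWithStats(m)
for i in range(1,n):
    if st[i,4]>40: print(st[i],ce[i].round(1),loc(atz('wrist',ce[i],.014,s)),loc(atz('wrist',ce[i],.022,s)))
for r in models.pinpoint('blank0','wrist')[:7]: print(round(r['conf'],2),np.round(r['point']),loc(atz('wrist',r['point'],.006,s)))
print('corner inner',proj('wrist',W(p,[(84,-216,6),(84,-216,42),(84,-104,6),(-84,-216,6)]),s).round(0).tolist())
```

```text
[ 0.5203851  -0.19930441  0.28371147] 67.05
[ 81 119  44  35 209] [ 92.7 133.2] [ 69.2 134.8] [ 68.8 130.1]
[294 148  18  19 197] [301.6 156.3] [ 1.000e-01 -1.515e+02] [   0.9 -151.1]
[ 90 154  28  85 364] [103.1 193. ] [-15.7 143.9] [-14.7 139.1]
[274 166  12  19 169] [279.  174.1] [ -21.1 -116.3] [ -19.9 -116.5]
[278 196  12  19 178] [283.  204.7] [ -67.1 -116.2] [ -65.1 -116.4]
[  53  216   52   39 1081] [ 83.5 231.6] [-70.1 190. ] [-68.1 184.3]
0.83 [296. 132.] [  34.  -147.1]
0.66 [278. 208.] [ -73.7 -106.9]
0.64 [272. 175.] [ -22.5 -105.3]
0.56 [335.  90.] [  83.8 -207.3]
0.52 [301. 156.] [   0.2 -151.4]
corner inner [[341.0, 88.0], [346.0, 85.0], [260.0, 99.0], [350.0, 206.0]]
```

Run:
```python
from ov import *
s=robot.observe(); im=imaging.capture('wrist'); g=im.max(2)[70:116,316:356]
for t in (45,60,75): 
    ys,xs=np.where(g<t); print(t,len(xs),(xs.min()+316,xs.max()+316,ys.min()+70,ys.max()+70) if len(xs) else '')
print(g[::3,::3])
for nm,P in dict(flat=[(70+14*np.cos(a),-202+14*np.sin(a),22) for a in np.linspace(0,6.28,12)],edge=[(x,-202+14*np.cos(a),20+14*np.sin(a)) for x in(68,84) for a in np.linspace(0,6.28,12)],outx=[(104+14*np.cos(a),-202+14*np.sin(a),16) for a in np.linspace(0,6.28,12)],wall=[(84,-216,42),(84,-180,42)]).items():
    q=proj('wrist',W(p,P),s); print(nm,q.min(0).round(),q.max(0).round())
q=[proj(c,W(p,[(76,-202,20)])).round(1).tolist() for c in('scene','side')]; print(q)
```

```text
45 2 (np.int64(325), np.int64(327), np.int64(90), np.int64(91))
60 88 (np.int64(325), np.int64(344), np.int64(87), np.int64(97))
75 240 (np.int64(323), np.int64(346), np.int64(86), np.int64(101))
[[130 134 142 147 147 146 149 149 169 234 236 237 235 236]
 [138 140 144 142 146 146 148 150 148 235 235 237 237 236]
 [140 142 147 144 146 150 147 151 150 235 236 237 236 237]
 [144 144 145 146 147 144 149 150 148 152 233 193 214 237]
 [144 144 146 119 129 154 157 157 164 163 165 170 188 237]
 [162 166 165 166 168 170 143 115 124 105  77 125 172 236]
 [124 112 100  73  77  52  52  58  56  59  78 112 173 234]
 [151 155 103  42  52  53  60  62  66  71  84 103 174 235]
 [166 163 107  51  55  57  66  70  73  76  84 104 176 234]
 [164 166 106  61  61  70  69  74  77  82  87 108 173 232]
 [160 165 163  90  63  73  72  81  92 112 102 106 174 232]
 [162 164 164 164 152 162 167 169 120 120  99 106 170 231]
 [161 161 162 164 166 165 168 165 155 122 106 106 171 232]
 [161 164 165 163 167 165 165 164 158 123 106 109 171 231]
 [166 164 164 166 162 166 164 164 119 121 100 107 169 231]
 [163 162 164 167 165 162 161 163 116 122 101 104 168 230]]
flat [323.  88.] [344. 110.]
edge [322.  87.] [344. 103.]
outx [320.  62.] [341.  84.]
wall [318.  85.] [346.  89.]
[[[145.8, 193.8]], [[353.8, 326.6]]]
```

The fifth blank rests inside the tray's corner: its outline matches a disc on edge at (76,-202), below the wall line. It has not moved between pictures. Everything is in place, so I hand in.

```bash
python3 -c "
from workcell import robot
print(robot.sign_off())"
```

```text
the job is handed in; nothing more can be done
None
```

The job is handed in, with no verdict returned: all five blanks are in the tray (one on its edge in a corner), the wiper is on its pad, the mould got two strokes, the brush is in its stand and the cap is screwed closed; the second stroke stopped within about 1 mm of the floor without a contact reading.

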